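Lay up a machine foot under the arbor press

ROBOT

A 7-joint arm with a two-finger parallel gripper is mounted at the origin on the work surface. World frame = base frame: x ahead of the robot, y to its left, z up, the work surface at z = 0. Lengths are in m, angles in rad, forces in N, time in s.
With the tool pointing down it reaches from about 0.4 to 0.875 m from the base axis. Payload 19.3 kg.
Tool frame: the origin (TCP) lies between the finger pads; the fingertips stand 8 mm ahead of it and the grasp point (between the pads) lies 11 mm behind it; z points along the fingers, y is the line along which they close (so a half turn about z gives the same grasp; the last joint's range is limited). The gripper opens to 85 mm and grips with 20 to 120 N. Pads are 22 mm wide; open, the fingers measure 114 mm over their backs; the gripper's body (76 mm by 85 mm) begins 54 mm behind the grasp point. The pads swing forward as they close: fully open they stand 13 mm farther back than shut.
Start: joints at [1.16, 0.521, -0.036, 1.599, 0.021, 1.021, -0.113], TCP at [0.209, -0.589, 0.239] pointing down, gripper open.
Joint ranges: [-2.91, 2.91], [-0.3, 2.13], [-1.5, 1.42], [0.17, 2.43], [-1.26, 4.41], [0.16, 1.93], [-2.52, 2.52]. Speed limits (rad/s): [1.89, 1.89, 2.39, 2.39, 3.01, 3.01, 3.01].

INTERFACE

Orientations are given as a unit quaternion [w, x, y, z].
In Python, from workcell import read_state, viewer, order gives the robot as it stands. The module is installed in compiled form; this text tells all that it offers.
- The arm moves only by the tool servo_tool, never from a script. Its argument "commands" is a list that holds one entry, the list of rows, each a list of 7 numbers: the opening, from -1 (shut) to 1 (fully open), then the shift along the tool's x, y, z in m, then the turn, a rotation vector about the tool's x, y, z in degrees. In form: [[[grip, x, y, z, ax, ay, az], ...]]. A call has 1 to 8 rows; each row is the pose to reach, as a shift and turn from the pose commanded when the call began, along the tool's axes at that moment; what a row does not reach only later rows make up. A row lasts 1/8 s, in which the tool goes at most 62.5 mm and 10.7 degrees, less where a joint would pass 70% of its speed; a pose out of reach is approached as far as the arm can. A call with a gripper value outside its range is refused whole. The fingers move at their own pace and stop on an object; "grip_force" is the grip in N (left out, the last holds). Time passes only in rows, so rows that repeat a pose let the fingers close. It gives the time, the measured TCP pose, the force, the opening and the grip force at its end, in the units of the state.
- read_state(): the state, without advancing time (a new reading comes with each control period).
- viewer.capture(name): name is "scene" or "top" or "wrist"; returns the picture (420x560x3 uint8, blue, green, red); there is no depth.
- viewer.get_calibration(name): a dict with "fx", "fy", "cx", "cy" (pixels), "origin" and "rotation" of the camera in the world. Camera axes: x right, y up, looking along -z (the intrinsics and any distortion apply to the point x, -y, -z); pixel columns grow to the right and rows downward; lengths in m; the calibration is good to about 2 mm. A picture is of the moment at which its call begins: read the wrist's pose just before it. get_calibration takes no time and is no camera call; for the wrist camera it gives the pose at the moment of the call.
- order.sign_off(): hands the job in; it is judged then, once.
The state is a dict: "t": time; "q": joint angles; "qvel": joint speeds; "tau": joint torques, N m; "tcp_pos": TCP position; "orientation": TCP orientation; "contact_force": force on the tool from outside, world axes, zero at the start; "torque": the same for the moment, N m; "width": finger opening in m; "grip_force": force on a finger pad.
Only numpy, scipy, OpenCV 4.12 (cv2) and the standard library are available. Lean on these libraries where they do the work, as an engineer would, in place of code of your own. Each camera call takes 0.05 s, during which the arm holds its last target. There are 200 camera calls.

TASK

Lay up the anti-vibration foot under the arbor press, ready for bonding: put the plain steel base disc flat on the round press plate, the rubber disc on it, and the steel cap disc on top with its hexagon boss up, each layer centred on the one below and the whole stack centred under the ram. Set each disc down rather than dropping it, lean the hand so that it does not knock the ram or the rest of the press, and leave the hammer, wrench, spray can and tape measure where they are.

Things in the scene. Friction and masses are not known exactly. Their poses are not given: they have to be found in the camera images.
- press: Yellow cast-iron arbor press, bolted down. Origin on the bench under the ram axis; z up, x from the axis back to the column. Base 145 mm wide (y), 45 mm high, from 85 mm before the axis to 205 mm behind. Column 56 mm wide, from 110 mm behind the axis. Head 72 mm wide, underside at 290 mm, reaching 43 mm before the axis. Plate is open to the front and both sides.
- plate_top (a point): Centre of the top face of the press plate, where the stack goes: a fixed round slotted steel plate, 120 mm in diameter, 20 mm thick, lying on the press base; its top is 65 mm above the bench, centred on the ram axis.
- ram_end (a point): Centre of the lower end of the ram, a square steel bar 28 mm wide hanging from the press head; it stays fixed 265 mm above the bench, 200 mm above the plate. A hand pointing straight down over the plate would hit it.
- lever_knob (a point): Black ball (34 mm) at the lower end of the press's hand lever, on the press's -y side, 58 mm out from its middle plane and 310 mm above the bench; the rest of the lever is higher. Not to be worked.
- base_disc: Plain steel disc, 68 mm in diameter, 18 mm thick, 0.35 to 0.7 kg, lying flat on the bench, no boss. Origin at the centre of its underside, z up.
- rubber_disc: Hard black rubber disc, 64 mm in diameter, 24 mm thick, with a shallow groove round its edge, about 0.1 kg, lying flat on the bench. Origin at the centre of its underside, z up.
- cap_disc: Steel disc, 60 mm in diameter, 14 mm thick, with a hexagon boss (28 mm across its corners, 8 mm high, threaded hole) in the middle of its top; 0.2 to 0.4 kg, lying flat on the bench, boss up. Origin at the centre of its underside, z up through the boss.
- hammer: Bystander: hammer 280 mm long lying on the bench along its x axis, head to +x, origin near its middle. Leave it alone.
- wrench: Bystander: steel wrench 200 mm long lying on the bench along its x axis, origin near its middle. Leave it alone.
- spray_can: Bystander: upright spray can, 66 mm in diameter, 170 mm high, origin at the centre of its foot. Leave it alone.
- tape_measure: Bystander: yellow tape measure, 75 x 42 mm, 70 mm high, standing on the bench, origin at the centre of its foot. Leave it alone.
Things that resemble listed ones, but are neither listed nor needed, are in the scene too. Leave any blue, brown or orange look-alike of the base_disc alone.

How it is judged:
On the way, in this order (a step that is already met when the one before it is completed fails the run):
1. the base disc lies flat on the press plate, centred under the ram and let go (distance between base_disc and plate_top below 0.01 m and angle between base_disc's own z axis and vertical below 0.06 rad and contact force between base_disc and the fingers below 0.1 N), for 0.2 s.
2. the rubber disc lies flat and centred on the base disc and is let go (horizontal distance between rubber_disc and base_disc below 0.006 m and z of rubber_disc in the frame of base_disc between 0.015 and 0.021 m and angle between rubber_disc's own z axis and vertical below 0.06 rad and contact force between rubber_disc and the fingers below 0.1 N), for 0.2 s.
At the end, for the whole second after the job is handed in: The base disc lies flat (within 3 degrees) on the press plate within 10 mm of its centre, the rubber disc lies flat on it within 6 mm of its centre, the cap disc lies flat on the rubber, boss up, within 6 mm of the rubber's centre and 12 mm of the ram axis; all three are at rest (distance between base_disc and plate_top below 0.01 m and angle between each of base_disc, rubber_disc, cap_disc's own z axis and vertical below 0.06 rad and horizontal distance between rubber_disc and base_disc below 0.006 m and z of rubber_disc in the frame of base_disc between 0.015 and 0.021 m and horizontal distance between cap_disc and rubber_disc below 0.006 m and z of cap_disc in the frame of rubber_disc between 0.021 and 0.027 m and horizontal distance between cap_disc and ram_end below 0.012 m and linear speed of each of base_disc, rubber_disc, cap_disc below 0.02 m/s); the robot touches nothing.
It fails at once if a disc is dropped (falls freely faster than 0.5 m/s, that is from more than about 13 mm) ((linear speed of base_disc above 0.5 m/s and contact force between base_disc and the arm below 0.05 N and contact force between base_disc and the fingers below 0.05 N) or (linear speed of rubber_disc above 0.5 m/s and contact force between rubber_disc and the arm below 0.05 N and contact force between rubber_disc and the fingers below 0.05 N) or (linear speed of cap_disc above 0.5 m/s and contact force between cap_disc and the arm below 0.05 N and contact force between cap_disc and the fingers below 0.05 N)).
It fails at once if the hand or arm is knocked hard against the press (more than 40 N) (contact force between any of the arm, the fingers and press above 40 N).
It fails at once if the hammer, wrench, spray can or tape measure is moved more than 25 mm (distance of any of hammer, wrench, spray_can, tape_measure from where it was at the start of the episode above 0.025 m).
It also fails if it takes over 72 s, if anything falls off the work surface, if the arm or the gripper's body presses on something with over 40 N, if the wrist force passes 120 N, or if a joint passes its speed limit or range.

## Working session

There is one attempt and no reset: what is moved stays moved. The work goes in short steps, Python scripts to look and compute and a tool call to move; the robot and the scene stay as the last step left them, time stands still between calls to the robot, and variables do not carry over. Pictures are saved under pics/ and viewed, at most 10 in all, crops included, and the job is handed in when it is done.

Besides the shell and the picture viewer there is one more tool, called after "Emit:" as name([rows], argument=value, ...), one row to a line, values as JSON. servo_tool: Moves the arm, as the interface text tells. Its arguments: {"type":"object","properties":{"commands":{"type":"array","items":{"type":"array","items":{"type":"array","items":{"type":"number"}}}},"grip_force":{"type":"number"}},"required":["commands"]}

```bash
mkdir -p pics; python3 - <<'E'
from workcell import read_state, viewer
import cv2,numpy as np
s=read_state();print({k:np.round(v,3).tolist() for k,v in s.items()})
for n in("scene","top"):
    cv2.imwrite(f"pics/{n}0.png",viewer.capture(n));print(n,viewer.get_calibration(n))
E
```

```text
{'t': 0.0, 'q': [1.16, 0.522, -0.036, 1.6, 0.021, 1.021, -0.113], 'qvel': [0.001, 0.001, 0.002, -0.002, 0.001, 0.0, -0.001], 'tau': [-0.003, -92.711, 1.978, -36.994, 0.018, 0.008, 0.0], 'tcp_pos': [0.209, -0.589, 0.239], 'orientation': [-0.001, 0.986, 0.17, -0.0], 'contact_force': [-0.179, -0.596, 0.036], 'torque': [0.017, -0.054, -0.037], 'grip_force': 0.0, 'width': 0.085}
scene {'fx': 434.27127659388725, 'fy': 434.27127659388725, 'cx': 275.4360050069052, 'cy': 217.22899383103143, 'origin': array([1.37098279, 0.17017741, 0.85375933]), 'rotation': array([0.55028657, 0.25070558, 0.34557452, 0.71757206])}
top {'fx': 495.1010802895527, 'fy': 495.1010802895527, 'cx': 278.96077117245346, 'cy': 207.27082304541315, 'origin': array([ 0.37321702, -0.05897332,  1.34548064]), 'rotation': array([-0.70109846, -0.06014706,  0.05777617,  0.70817032])}
```

View pics/scene0.png

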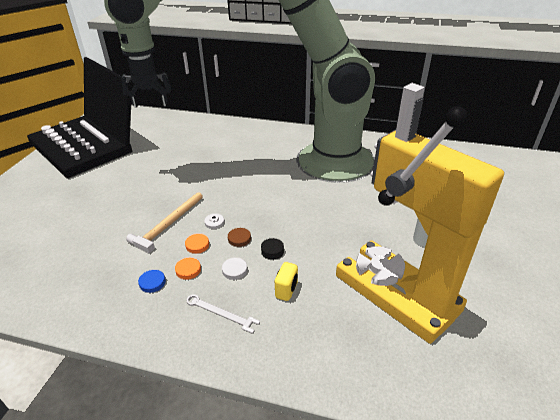

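View pics/top0.png

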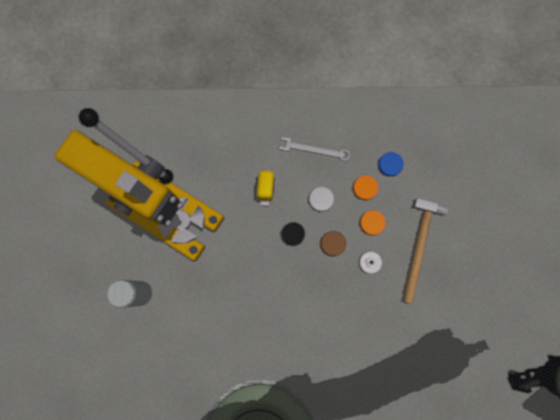

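The scene view shows the press at right, with its plate at about (380,265), and the discs in the middle. Disc candidates in the top view:
- Grey (321,199), blue (391,164), orange (366,188) and (373,223), and brown (333,243) are the plain discs. The grey one fits the plain steel base disc.
- Black (293,234) is the rubber disc.
- Grey with a centre boss (371,262) is the cap.

I'll measure these and confirm them in one enlarged crop.

```bash
cat > h.py <<'E'
import cv2,numpy as np
from scipy.spatial.transform import Rotation as R
from workcell import read_state, viewer
def rot(q): return R.from_quat(np.roll(np.asarray(q,float),-1))
def ray(c,uv):
    uv=np.atleast_2d(uv).astype(float)
    d=np.c_[(uv[:,0]-c['cx'])/c['fx'],-(uv[:,1]-c['cy'])/c['fy'],-np.ones(len(uv))]
    return np.array(c['origin']),rot(c['rotation']).apply(d)
def cast(c,uv,z):
    o,d=ray(c,uv); return o+d*((z-o[2])/d[:,2])[:,None]
def proj(c,p):
    v=rot(c['rotation']).inv().apply(np.atleast_2d(p)-c['origin'])
    return np.c_[c['cx']-c['fx']*v[:,0]/v[:,2],c['cy']+c['fy']*v[:,1]/v[:,2]]
def circ(P):  # least-squares circle on xy
    A=np.c_[2*P[:,:2],np.ones(len(P))];s=np.linalg.lstsq(A,(P[:,:2]**2).sum(1),rcond=None)[0]
    return s[:2],np.sqrt(s[2]+s[:2]@s[:2])
E
python3 - <<'E'
from h import *
im=cv2.imread("pics/top0.png");c=viewer.get_calibration("top")
hsv=cv2.cvtColor(im,cv2.COLOR_BGR2HSV)
print([hsv[v,u].tolist() for u,v in[(321,199),(293,234),(371,255),(300,280)]])
for n,(u,v),h,m in[("base",(321,199),.018,hsv[...,2]>150),("rub",(293,234),.024,hsv[...,2]<45),("cap",(371,262),.014,hsv[...,2]>150)]:
    w=np.zeros(m.shape,np.uint8);w[v-22:v+22,u-22:u+22]=m[v-22:v+22,u-22:u+22]
    k=max(cv2.findContours(w,0,cv2.CHAIN_APPROX_NONE)[0],key=cv2.contourArea)[:,0]
    print(n,circ(cast(c,k,h)),k.mean(0),len(k))
y=((hsv[...,0]>15)&(hsv[...,0]<32)&(hsv[...,1]>150)&(hsv[...,2]>60)).astype(np.uint8)
for uv,z in[((223,217),.045),((196,260),.045),((166,176),.31)]:print(uv,cast(c,uv,z))
s=cv2.imread("pics/scene0.png");cs=viewer.get_calibration("scene")
print("knob 2view scene",cast(cs,(386,198),.31)); print("tall can",cast(c,(122,293),.17))
a=cv2.resize(im[125:300,260:460],None,fx=2,fy=2,interpolation=cv2.INTER_CUBIC)
b=cv2.resize(im[120:280,50:240],None,fx=2,fy=2,interpolation=cv2.INTER_CUBIC)
W=np.zeros((350,780,3),np.uint8);W[:350,:400]=a;W[:320,400:780]=b
cv2.imwrite("pics/crop.png",W)
E
```

```text
[[150, 6, 170], [170, 23, 33], [156, 7, 189], [25, 13, 119]]
base (array([ 0.62067709, -0.17161098]), np.float64(0.030008740334992855)) [321.58730159 198.28571429] 63
rub (array([ 0.52394489, -0.09125728]), np.float64(0.028250915629020674)) [292.62711864 233.71186441] 59
cap (array([ 0.44671042, -0.29977845]), np.float64(0.027188565970087075)) [370.76271186 262.11864407] 59
(223, 217) [[0.56774758 0.09322517 0.045     ]]
(196, 260) [[0.45464876 0.16292233 0.045     ]]
(166, 176) [[0.61830885 0.18538872 0.31      ]]
knob 2view scene [[0.62162057 0.18655257 0.31      ]]
tall can [[0.37151775 0.31365405 0.17      ]]
```

View pics/crop.png

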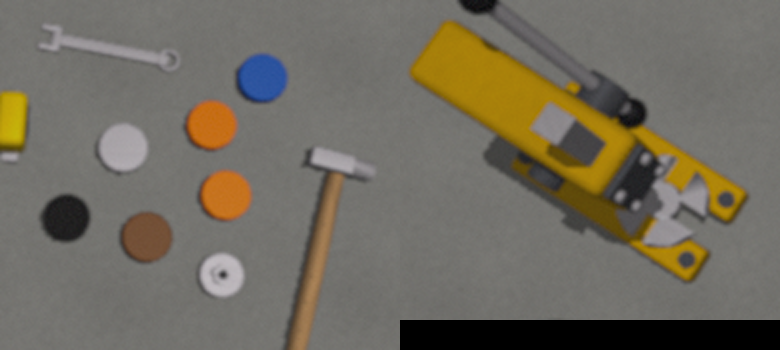

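The crop confirms them: the plain grey disc at crop (123,148) is the base disc, the black one at (66,218) the rubber, and the grey one with the boss and hole at (222,275) the cap. The light slotted plate shows in front of the press head at crop (670,205). Next I'll check the discs in the scene view and refine the press axis.

```bash
python3 - <<'E'
from h import *
from scipy.optimize import least_squares
P={}
for name in("scene","top"):
    im=cv2.imread(f"pics/{name}0.png");c=viewer.get_calibration(name);hsv=cv2.cvtColor(im,cv2.COLOR_BGR2HSV)
    for n,(x,y),h,t in[("base",(.6207,-.1716),.018,0),("rub",(.5239,-.0913),.024,1),("cap",(.4467,-.2998),.014,0)]:
        u,v=np.int32(proj(c,[x,y,h])[0]);g=hsv[v-22:v+22,u-22:u+22];gr=g[...,2].astype(int)
        bg=np.median(gr);m=(gr<(bg+33)/2) if t else (gr>(bg+np.percentile(gr,90))/2)
        k=max(cv2.findContours(m.astype(np.uint8),0,cv2.CHAIN_APPROX_NONE)[0],key=cv2.contourArea)[:,0]+[u-22,v-22]
        q=cv2.minEnclosingCircle(k)[0];print(name,n,bg,q,cast(c,q,h*.8)[0].round(4),circ(cast(c,k,h)))
    # plate: light, unsaturated pixels near the expected place, upper rim points
    m=(hsv[...,1]<60)&(hsv[...,2]>(150 if name=="scene" else 95))
    v,u=np.nonzero(m);p=cast(c,np.c_[u,v],.065);d=np.hypot(p[:,0]-.5557,p[:,1]-.2003)
    s=d<.085;p=p[s];F=np.array([.524,.851]);a=np.degrees(np.arctan2(p[:,1]-.2003,p[:,0]-.5557))
    print(name,"plate px",s.sum())
    out=[]
    for b in range(-180,180,10):
        w=(a>=b)&(a<b+10)
        if w.sum()>5:
            i=np.argmax(d[s][w]);out.append((b,round(d[s][w].max()*1000,1)))
    print(out)
    # yellow base at z=.045
    y=(hsv[...,0]>15)&(hsv[...,0]<32)&(hsv[...,1]>150)&(hsv[...,2]>50)
    v,u=np.nonzero(y);p=cast(c,np.c_[u,v],.045)[:,:2]-[.5557,.2003];X=p@F;Y=p@[-.851,.524]
    for lo in(-.07,-.05,-.03):
        w=(abs(X-lo)<.006)&(abs(Y)<.12);print(" x",lo,"y range",Y[w].min().round(4),Y[w].max().round(4))
    w=(abs(Y)<.055)&(abs(X)<.13);
    for yy in(-.05,.05):
        w=(abs(Y-yy)<.008)&(X<0)&(X>-.13);print(" y",yy,"front",X[w].min().round(4))
E
```

```text
scene base 212.0 (233.5, 265.5) [ 0.6175 -0.1749  0.0144] (array([ 0.62248713, -0.17268425]), np.float64(0.03161418523012118))
scene rub 207.0 (272.8333435058594, 248.5) [ 0.5325 -0.089   0.0192] (array([ 0.53716318, -0.08920748]), np.float64(0.03842509456029749))
scene cap 210.0 (214.0, 220.0) [ 0.4482 -0.2994  0.0112] (array([ 0.44838308, -0.29996139]), np.float64(0.027363671080220687))
scene plate px 1233
[(-180, np.float64(85.0)), (-170, np.float64(83.2)), (-160, np.float64(84.8)), (-150, np.float64(84.2)), (-140, np.float64(84.8)), (-130, np.float64(84.0)), (-120, np.float64(84.9)), (-110, np.float64(84.8)), (-100, np.float64(84.2)), (-90, np.float64(83.0)), (-80, np.float64(62.4)), (-70, np.float64(64.7)), (-60, np.float64(59.0)), (-50, np.float64(54.0)), (-40, np.float64(71.4)), (-30, np.float64(42.7)), (-20, np.float64(77.8)), (-10, np.float64(79.9)), (0, np.float64(62.5)), (10, np.float64(60.8)), (20, np.float64(54.8)), (30, np.float64(52.2)), (40, np.float64(63.0)), (90, np.float64(84.1)), (100, np.float64(84.8)), (110, np.float64(84.8)), (120, np.float64(84.8)), (130, np.f
[... 898 characters left out ...]
np.float64(72.4)), (-100, np.float64(58.1)), (-90, np.float64(57.9)), (-80, np.float64(59.6)), (-70, np.float64(84.4)), (-60, np.float64(84.8)), (-50, np.float64(84.4)), (-40, np.float64(84.7)), (-30, np.float64(84.6)), (-20, np.float64(84.8)), (-10, np.float64(85.0)), (0, np.float64(61.0)), (10, np.float64(67.7)), (20, np.float64(68.6)), (30, np.float64(27.4)), (70, np.float64(61.7)), (80, np.float64(61.2)), (90, np.float64(39.7)), (130, np.float64(84.1)), (140, np.float64(84.6)), (150, np.float64(84.7)), (160, np.float64(84.6)), (170, np.float64(84.9))]
 x -0.07 y range -0.07 0.0701
 x -0.05 y range -0.0704 0.0703
 x -0.03 y range -0.0704 0.0701
 y -0.05 front -0.0857
 y 0.05 front -0.0839
```

Top view figures:
- The press base is symmetric within 0.3 mm, and the front edge and plate rim agree within about 2 mm. The ram axis is near (0.5565, 0.2015).
- Disc positions: base (0.621,-0.172), rubber (0.524,-0.091), cap (0.447,-0.300). The scene view agrees within 2 mm for base and cap. The rubber contour there was smeared by its shadow.

I'll write the planner and go to a leaned hover over the base disc.

```bash
cat >> h.py <<'E'
def frame(az,lean,sg=1):   # az: direction from disc to hand (deg), lean from vertical (deg)
    a=np.array([np.cos(np.radians(az)),np.sin(np.radians(az)),0]);t=np.radians(lean)
    z=-np.sin(t)*a-np.cos(t)*np.array([0,0,1]);y=sg*np.array([-a[1],a[0],0]);return np.c_[np.cross(y,z),y,z]
def plan(p,az,lean=40,sg=1):
    s=read_state();T=rot(s['orientation']);F=R.from_matrix(frame(az,lean,sg))
    sh=T.inv().apply(np.array(p)-s['tcp_pos']);rv=(T.inv()*F).as_rotvec(degrees=True)
    print("t",round(s['t'],2),"shift",sh.round(4).tolist(),"turn",rv.round(2).tolist(),"|",np.linalg.norm(sh).round(3),np.linalg.norm(rv).round(1),
     "q",np.round(s['q'],2).tolist(),"F",np.round(s['contact_force'],1).tolist(),"w",round(s['width'],4),"g",round(s['grip_force'],1))
E
python3 -c "
from h import *
for sg in(1,-1): plan([.621,-.172,.15],164.5,40,sg)"
```

```text
t 0.1 shift [0.5278, -0.255, 0.089] turn [-12.27, 38.75, 33.55] | 0.593 52.7 q [1.16, 0.52, -0.04, 1.6, 0.02, 1.02, -0.11] F [-0.1, -0.0, -0.2] w 0.0854 g 0.0
t 0.1 shift [0.5278, -0.255, 0.089] turn [-50.07, -15.86, -137.48] | 0.593 147.2 q [1.16, 0.52, -0.04, 1.6, 0.02, 1.02, -0.11] F [-0.1, -0.0, -0.2] w 0.0854 g 0.0
```

Emit:
servo_tool([
  [[0.8, 0.528, -0.255, 0.089, -12.3, 38.7, 33.6], [0.8, 0.528, -0.255, 0.089, -12.3, 38.7, 33.6], [0.8, 0.528, -0.255, 0.089, -12.3, 38.7, 33.6], [0.8, 0.528, -0.255, 0.089, -12.3, 38.7, 33.6], [0.8, 0.528, -0.255, 0.089, -12.3, 38.7, 33.6], [0.8, 0.528, -0.255, 0.089, -12.3, 38.7, 33.6], [0.8, 0.528, -0.255, 0.089, -12.3, 38.7, 33.6], [0.8, 0.528, -0.255, 0.089, -12.3, 38.7, 33.6]],
], grip_force=80)

```text
t: 1.1
tcp_pos: [0.4905, -0.3359, 0.2333]
orientation: [0.033, 0.94, -0.124, 0.317]
contact_force: [0.6, -1.1, -0.8]
width: 0.0768
grip_force: 0.0
```

```bash
python3 -c "
from h import *
plan([.621,-.172,.15],164.5)"
```

```text
t 1.1 shift [0.0154, -0.1902, 0.12] turn [-1.26, 2.91, 0.04] | 0.225 3.2 q [0.82, 0.32, -0.24, 2.17, -1.26, 0.16, -0.01] F [0.6, -1.1, -0.8] w 0.0768 g 0.0
```

The hand reached joint limits (j5 at -1.26, j6 at 0.16), so leaning this way doesn't suit the wrist. I'll identify the arm's kinematics from the two known poses, so I can choose a lean that keeps the joints clear of their limits.

```bash
python3 - <<'E'
from h import *
import itertools
s=read_state()
S=[(np.array([1.16,.522,-.036,1.6,.021,1.021,-.113]),[.209,-.589,.239],[-.001,.986,.17,0]),(np.array(s['q']),s['tcp_pos'],s['orientation'])]
best=[]
for ax in itertools.product([(0,0,1),(0,0,-1)],[(0,1,0),(0,-1,0),(1,0,0),(-1,0,0)],[(0,0,1),(0,0,-1)],[1,-1],[(0,0,1),(0,0,-1)],[1,-1],[(0,0,1),(0,0,-1)]):
    a=[np.array(ax[0]),np.array(ax[1]),np.array(ax[2]),ax[3]*np.array(ax[1]),np.array(ax[4]),ax[5]*np.array(ax[1]),np.array(ax[6])]
    C=[];A=[];b=[]
    for q,p,o in S:
        M=R.identity();col=[np.array([0,0,1.])]
        for i in range(7):
            M=M*R.from_rotvec(a[i]*q[i])
            if i in(1,3,5): col.append(M.apply([0,0,1]))
        C.append(M.inv()*rot(o));A.append(np.c_[tuple(col)]);b.append(p)
    e=(C[0].inv()*C[1]).magnitude()
    x,*_=np.linalg.lstsq(np.vstack(A),np.hstack(b),rcond=None);r=np.vstack(A)@x-np.hstack(b)
    best.append((e+5*np.abs(r).max(),e,np.abs(r).max(),x.round(4),ax,C[1].as_matrix().round(3).tolist()))
best.sort(key=lambda t:t[0])
for k in best[:4]:print(k)
E
```

```text
(np.float64(0.28286139878340477), 0.0017937074358580541, np.float64(0.05621353826950934), array([0.07  , 0.7012, 0.3371, 0.2775]), ((0, 0, -1), (0, 1, 0), (0, 0, -1), 1, (0, 0, -1), 1, (0, 0, -1)), [[0.0, -1.0, -0.0], [1.0, 0.0, -0.0], [0.0, -0.0, 1.0]])
(np.float64(0.4926185077671643), 0.21155081641961757, np.float64(0.05621353826950934), array([0.07  , 0.7012, 0.3371, 0.2775]), ((0, 0, -1), (0, 1, 0), (0, 0, -1), 1, (0, 0, -1), 1, (0, 0, 1)), [[-0.013, -1.0, -0.0], [1.0, -0.013, -0.0], [0.0, -0.0, 1.0]])
(np.float64(1.091491164807567), 0.43470984229018866, np.float64(0.13135626450347565), array([-0.5399,  1.1637,  0.0595,  0.2657]), ((0, 0, -1), (0, 1, 0), (0, 0, 1), 1, (0, 0, -1), 1, (0, 0, -1)), [[0.262, -0.891, 0.371], [0.957, 0.289, 0.017], [-0.123, 0.351, 0.928]])
(np.float64(1.14463761400957), 0.9132198971032883, np.float64(0.046283543381256315), array([ 0.814 , -0.4456,  0.0549,  0.4216]), ((0, 0, -1), (0, -1, 0), (0, 0, -1), -1, (0, 0, -1), -1, (0, 0, -1)), [[-0.13, -0.943, 0.305], [0.838, -0.269, -0.475], [0.53, 0.194, 0.826]])
```

The orientation chain fits to 0.002 rad. The wrist roll should sit at j5 ≈ 1.6–3.8, so that the lean comes from j6 with the forearm roughly upright. I'll swing the lean round that way: outward, then left, then towards the robot.

```bash
python3 -c "
from h import *
for sg in(1,-1):plan([.5,-.25,.30],-27,30,sg)"
```

```text
t 1.1 shift [0.0293, -0.0866, -0.0597] turn [92.58, -2.52, -139.89] | 0.109 167.8 q [0.82, 0.32, -0.24, 2.17, -1.26, 0.16, -0.01] F [0.6, -1.1, -0.8] w 0.0768 g 0.0
t 1.1 shift [0.0293, -0.0866, -0.0597] turn [-1.82, -66.72, 12.95] | 0.109 68.0 q [0.82, 0.32, -0.24, 2.17, -1.26, 0.16, -0.01] F [0.6, -1.1, -0.8] w 0.0768 g 0.0
```

Emit:
servo_tool([
  [[0.8, 0.029, -0.087, -0.06, -1.8, -66.7, 13.0], [0.8, 0.029, -0.087, -0.06, -1.8, -66.7, 13.0], [0.8, 0.029, -0.087, -0.06, -1.8, -66.7, 13.0], [0.8, 0.029, -0.087, -0.06, -1.8, -66.7, 13.0], [0.8, 0.029, -0.087, -0.06, -1.8, -66.7, 13.0], [0.8, 0.029, -0.087, -0.06, -1.8, -66.7, 13.0], [0.8, 0.029, -0.087, -0.06, -1.8, -66.7, 13.0], [0.8, 0.029, -0.087, -0.06, -1.8, -66.7, 13.0]],
])

```text
t: 2.1
tcp_pos: [0.4995, -0.2496, 0.3005]
orientation: [-0.052, 0.968, -0.204, -0.136]
contact_force: [-0.2, 0.3, 1.0]
width: 0.0768
grip_force: 0.0
```

```bash
python3 -c "
from h import *
s=read_state();print(s['q'],s['tcp_pos'],s['orientation'])
plan([.5,-.25,.30],-27,30,-1)
for az in(18,63):plan([.5,-.25,.30],az,30,-1)"
```

```text
[ 0.04988942  0.57592617  0.54351564  1.49350157 -0.2917246   1.45033217
 -1.34413288] [ 0.49945746 -0.24961598  0.30051127] [-0.05235186  0.96813587 -0.20393831 -0.13557795]
t 2.1 shift [0.0008, 0.0002, 0.0003] turn [-1.31, -13.42, 3.65] | 0.001 14.0 q [0.05, 0.58, 0.54, 1.49, -0.29, 1.45, -1.34] F [-0.2, 0.3, 1.0] w 0.0768 g 0.0
t 2.1 shift [0.0008, 0.0002, 0.0003] turn [-19.01, -13.84, -37.84] | 0.001 44.6 q [0.05, 0.58, 0.54, 1.49, -0.29, 1.45, -1.34] F [-0.2, 0.3, 1.0] w 0.0768 g 0.0
t 2.1 shift [0.0008, 0.0002, 0.0003] turn [-36.45, -12.78, -79.45] | 0.001 88.3 q [0.05, 0.58, 0.54, 1.49, -0.29, 1.45, -1.34] F [-0.2, 0.3, 1.0] w 0.0768 g 0.0
```

Emit:
servo_tool([
  [[0.8, 0, 0, 0, -19, -13.8, -37.8], [0.8, 0, 0, 0, -19, -13.8, -37.8], [0.8, 0, 0, 0, -19, -13.8, -37.8], [0.8, 0, 0, 0, -19, -13.8, -37.8], [0.8, 0, 0, 0, -36.5, -12.8, -79.5], [0.8, 0, 0, 0, -36.5, -12.8, -79.5], [0.8, 0, 0, 0, -36.5, -12.8, -79.5], [0.8, 0, 0, 0, -36.5, -12.8, -79.5]],
])

```text
t: 3.1
tcp_pos: [0.4993, -0.2497, 0.2995]
orientation: [0.131, 0.837, 0.482, -0.222]
contact_force: [-0.2, -0.6, -0.9]
width: 0.0767
grip_force: 0.0
```

```bash
cat > kin.py <<'E'
from h import *
AX=[(0,0,-1),(0,1,0),(0,0,-1),(0,1,0),(0,0,-1),(0,1,0),(0,0,-1)]
C=R.from_matrix([[0,-1,0],[1,0,0],[0,0,1]])
def cols(q):
    M=R.identity();c=[[0,0,1.]]
    for i in range(7):
        M=M*R.from_rotvec(np.array(AX[i])*q[i])
        if i==0:c.append(M.apply([1,0,0]))
        if i in(1,3,5):c.append(M.apply([0,0,1]))
        if i in(2,3):c.append(M.apply([1,0,0]))
    return np.array(c).T,M*C
E
python3 - <<'E'
from kin import *
import json
s=read_state()
S=[([1.16,.522,-.036,1.6,.021,1.021,-.113],[.209,-.589,.239]),([.04988942,.57592617,.54351564,1.49350157,-.2917246,1.45033217,-1.34413288],[.49945746,-.24961598,.30051127]),([.82,.32,-.24,2.17,-1.26,.16,-.01],[.4905,-.3359,.2333]),(list(s['q']),list(s['tcp_pos']))]
A=np.vstack([cols(q)[0] for q,p in S]);b=np.hstack([p for q,p in S])
x,_,rk,_=np.linalg.lstsq(A,b,rcond=None);print(x.round(4),rk,np.abs(A@x-b).max())
json.dump(S,open("S.json","w"))
print(np.round(s['q'],2));
for az in(108,153):plan([.5,-.25,.30],az,30,-1)
E
```

```text
[ 1.733   0.7053 -0.3143 -0.159   0.6487  0.6239  0.4365] 7 0.06052244151686889
[-0.13  0.46  0.32  1.69  0.37  1.22 -0.53]
t 3.1 shift [-0.0002, 0.0008, -0.0004] turn [-23.81, 0.03, -41.81] | 0.001 48.1 q [-0.13, 0.46, 0.32, 1.69, 0.37, 1.22, -0.53] F [-0.2, -0.6, -0.9] w 0.0767 g 0.0
t 3.1 shift [-0.0002, 0.0008, -0.0004] turn [-46.31, 0.15, -80.78] | 0.001 93.1 q [-0.13, 0.46, 0.32, 1.69, 0.37, 1.22, -0.53] F [-0.2, -0.6, -0.9] w 0.0767 g 0.0
```

Emit:
servo_tool([
  [[0.8, 0, 0, 0, -23.8, 0, -41.8], [0.8, 0, 0, 0, -23.8, 0, -41.8], [0.8, 0, 0, 0, -23.8, 0, -41.8], [0.8, 0, 0, 0, -23.8, 0, -41.8], [0.8, 0, 0, 0, -23.8, 0, -41.8], [0.8, 0, 0, 0, -46.3, 0.1, -80.8], [0.8, 0, 0, 0, -46.3, 0.1, -80.8], [0.8, 0, 0, 0, -46.3, 0.1, -80.8]],
])

```text
t: 4.1
tcp_pos: [0.4987, -0.2496, 0.2995]
orientation: [0.242, 0.341, 0.904, -0.091]
contact_force: [-0.1, 1.1, -0.7]
width: 0.0766
grip_force: 0.0
```

```bash
cat >> h.py <<'E'
import json
def log():
    s=read_state();S=json.load(open("S.json"));S.append((list(s['q']),list(s['tcp_pos'])));json.dump(S,open("S.json","w"))
E
python3 - <<'E'
from kin import *
log();S=json.load(open("S.json"))
for q,p in S: print(np.round(q,2),np.round(p,3))
A=np.vstack([cols(q)[0] for q,p in S]);b=np.hstack([p for q,p in S])
# wrist-centre style checks: each sample residual with richer columns
def rich(q):
    M=R.identity();c=[np.eye(3)]
    for i in range(7):
        M=M*R.from_rotvec(np.array(AX[i])*q[i])
        if i in(1,3,5):c.append(M.as_matrix())
    return np.hstack(c)
A=np.vstack([rich(q) for q,p in S])
x=np.linalg.lstsq(A,b,rcond=None)[0];print(x.round(3),np.abs(A@x-b).max())
for az in(153,):plan([.5,-.25,.30],az,30,-1)
E
```

```text
[ 1.16  0.52 -0.04  1.6   0.02  1.02 -0.11] [ 0.209 -0.589  0.239]
[ 0.05  0.58  0.54  1.49 -0.29  1.45 -1.34] [ 0.499 -0.25   0.301]
[ 0.82  0.32 -0.24  2.17 -1.26  0.16 -0.01] [ 0.49  -0.336  0.233]
[-0.13  0.46  0.32  1.69  0.37  1.22 -0.53] [ 0.499 -0.25   0.3  ]
[0.12 0.14 0.11 2.12 0.52 0.46 0.65] [ 0.499 -0.25   0.299]
[ 0.001 -0.001  0.314 -0.002 -0.021  0.529 -0.003 -0.037  0.418 -0.002
 -0.001  0.318] 0.0006642780999432385
t 4.1 shift [-0.0014, 0.0006, 0.0002] turn [-7.16, -0.07, -12.42] | 0.002 14.3 q [0.12, 0.14, 0.11, 2.12, 0.52, 0.46, 0.65] F [-0.1, 1.1, -0.7] w 0.0766 g 0.0
```

The model now fits to 0.7 mm. I'll solve the IK with joint margins for the pick and place poses over a range of lean directions.

```bash
cat >> kin.py <<'E'
from scipy.optimize import least_squares
X=np.array([0,0,.314,0,-.021,.529,0,-.037,.418,0,0,.318])
LO=np.array([-2.91,-.3,-1.5,.17,-1.26,.16,-2.52]);HI=np.array([2.91,2.13,1.42,2.43,4.41,1.93,2.52])
def fk(q):
    M=R.identity();p=X[:3].copy();k=1;P=[]
    for i in range(7):
        M=M*R.from_rotvec(np.array(AX[i])*q[i])
        if i in(1,3,5):p=p+M.apply(X[3*k:3*k+3]);k+=1;P.append(p)
    return P,M*C
def ik(p,az,lean,sg,q0,m=.08):
    F=R.from_matrix(frame(az,lean,sg))
    def f(q):
        P,o=fk(q);return np.r_[10*(P[-1]-p),(F.inv()*o).as_rotvec()*3,.003*(q-q0)]
    r=least_squares(f,np.clip(q0,LO+m+.01,HI-m-.01),bounds=(LO+m,HI-m),max_nfev=150)
    P,o=fk(r.x);return r.x,np.linalg.norm(P[-1]-p),(F.inv()*o).magnitude(),P
E
python3 - <<'E'
from kin import *
s=read_state();q0=np.array(s['q'])
T=dict(base=([.621,-.172,.015],-15.5),rub=([.524,-.091,.015],-10),cap=([.447,-.3,.015],-34),place0=([.5565,.2015,.08],20),place2=([.5565,.2015,.12],20))
for n,(p,ra) in T.items():
    for d in range(60,300,20):
        az=ra+d
        for sg in(1,-1):
            q,ep,eo,P=ik(np.array(p),az,40,sg,q0)
            if ep<.002 and eo<.01:print(n,"az",az,sg,q.round(2),"elbow",P[0].round(2),"wrist",P[1].round(2))
E
```

```text
base az 44.5 1 [ 0.03  1.1  -0.13  1.26  0.56  1.4   2.01] elbow [ 0.47 -0.03  0.56] wrist [ 0.77 -0.03  0.26]
base az 44.5 -1 [-0.25  1.15  0.42  1.28  0.11  1.26 -0.82] elbow [0.47 0.1  0.53] wrist [ 0.77 -0.03  0.26]
base az 64.5 1 [-0.04  1.02 -0.11  1.46  0.72  1.2   2.13] elbow [ 0.45 -0.    0.59] wrist [0.71 0.01 0.26]
base az 64.5 -1 [-0.36  1.09  0.47  1.48  0.22  1.   -0.66] elbow [0.45 0.15 0.56] wrist [0.71 0.01 0.26]
base az 84.5 1 [-0.1   0.95 -0.06  1.67  0.93  0.98  2.19] elbow [0.43 0.02 0.62] wrist [0.64 0.03 0.26]
base az 84.5 -1 [-0.49  1.06  0.56  1.69  0.31  0.68 -0.51] elbow [0.42 0.2  0.57] wrist [0.64 0.03 0.26]
base az 104.5 1 [-0.18  0.89  0.04  1.87  1.21  0.72  2.16] elbow [0.41 0.05 0.65] wrist [0.57 0.03 0.26]
base az 104.5 -1 [-0.63  1.09  0.74  1.89  0.21  0.28 -0.19] elbow [0.39 0.26 0.56] wrist [0.57 0.03 0.26]
base az 124.5 1 [-0.24  0.87  0.17  2.05  1.77  0.49  1.89] elbow [0.4  0.07 0.66] wrist [ 0.51 -0.    0.26]
base az 124.5 -1 [ 0.04  0.85 -0.2   2.03  1.75  0.75 -1.11] elbow [ 0.4  -0.04  0.66] wrist [ 0.51 -0.    0.26]
base az 144.5 -1 [ 0
[... 7256 characters left out ...]
 [ 0.34 -0.11  0.7 ] wrist [0.36 0.13 0.36]
place2 az 220 -1 [ 0.54  0.87 -1.18  2.25  2.12  0.53  0.08] elbow [ 0.34 -0.23  0.65] wrist [0.4  0.07 0.36]
place2 az 240 -1 [ 0.62  0.9  -1.14  2.13  1.5   0.24  1.08] elbow [ 0.32 -0.26  0.64] wrist [0.45 0.02 0.36]
place2 az 260 1 [ 0.4   0.76 -0.72  1.97 -0.54  0.38  0.21] elbow [ 0.33 -0.16  0.7 ] wrist [0.52 0.   0.36]
place2 az 260 -1 [ 0.69  1.04 -1.24  1.96  0.69  0.47  2.24] elbow [ 0.34 -0.31  0.58] wrist [0.52 0.   0.36]
place2 az 280 1 [ 0.27  0.78 -0.54  1.79 -0.49  0.74  0.42] elbow [ 0.35 -0.12  0.69] wrist [0.59 0.   0.36]
place2 az 300 1 [ 0.17  0.85 -0.47  1.6  -0.37  1.03  0.56] elbow [ 0.39 -0.09  0.66] wrist [0.66 0.02 0.36]
```

The family with hand side −1 works everywhere with j5 ≈ 1.6–2:
- Picks at lean azimuth ≈ 110–130°.
- Placing at azimuth ≈ 175°, with the wrist 0.32 m high, clear of the can.

Now the hover over the base disc.

```bash
python3 -c "
from h import *
plan([.622,-.1735,.08],130,40,-1)"
```

```text
t 4.1 shift [0.0728, 0.1386, 0.2113] turn [4.97, -10.05, 7.11] | 0.263 13.3 q [0.12, 0.14, 0.11, 2.12, 0.52, 0.46, 0.65] F [-0.1, 1.1, -0.7] w 0.0766 g 0.0
```

Emit:
servo_tool([
  [[0.8, 0.0728, 0.1386, 0.2113, 5, -10, 7.1], [0.8, 0.0728, 0.1386, 0.2113, 5, -10, 7.1], [0.8, 0.0728, 0.1386, 0.2113, 5, -10, 7.1], [0.8, 0.0728, 0.1386, 0.2113, 5, -10, 7.1], [0.8, 0.0728, 0.1386, 0.2113, 5, -10, 7.1], [0.8, 0.0728, 0.1386, 0.2113, 5, -10, 7.1], [0.8, 0.0728, 0.1386, 0.2113, 5, -10, 7.1], [0.8, 0.0728, 0.1386, 0.2113, 5, -10, 7.1]],
])

```text
t: 5.1
tcp_pos: [0.6231, -0.1722, 0.0765]
orientation: [0.307, 0.399, 0.852, -0.145]
contact_force: [0.2, -0.3, 0.8]
width: 0.0766
grip_force: 0.0
```

```bash
python3 -c "
from h import *
plan([.622,-.1735,.08],130,40,-1)
plan([.622,-.1735,.02],130,40,-1)
c=viewer.get_calibration('wrist');cv2.imwrite('pics/w1.png',viewer.capture('wrist'));print(proj(c,[[.621,-.172,.018]]),c['origin'])"
```

```text
t 5.1 shift [-0.0025, -0.0017, -0.0025] turn [-0.23, -0.24, -0.07] | 0.004 0.3 q [-0.29, 0.75, 0.26, 2.09, 1.77, 0.4, -1.14] F [0.2, -0.3, 0.8] w 0.0766 g 0.0
t 5.1 shift [0.0359, -0.0015, 0.0436] turn [-0.23, -0.24, -0.07] | 0.057 0.3 q [-0.29, 0.75, 0.26, 2.09, 1.77, 0.4, -1.14] F [0.2, -0.3, 0.8] w 0.0766 g 0.0
[[279.5315953 182.9329769]] [ 0.53114848 -0.06106071  0.13161064]
```

View pics/w1.png

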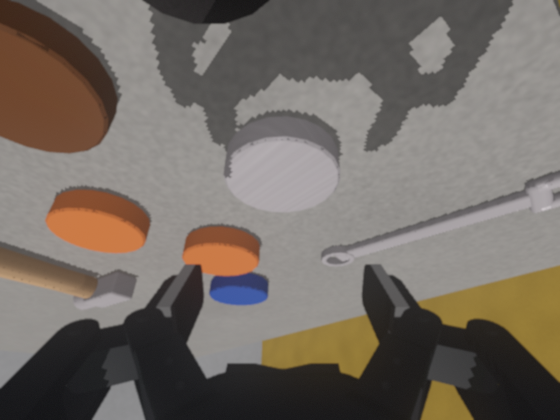

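The wrist view shows the plain steel disc at (282,172), between the fingers at u≈185 and u≈383. Laterally it is centred. I'll cast its top face to refine the fore-aft position.

```bash
python3 -c "
from h import *
c=viewer.get_calibration('wrist');im=cv2.imread('pics/w1.png')
g=cv2.GaussianBlur(im,(5,5),0).min(2);m=np.zeros(g.shape,np.uint8);w=g[110:225,200:360];print(g[172,282],g[125,282],g[172,210],g[225,282])
m[110:225,200:360]=w>168
k=max(cv2.findContours(m,0,cv2.CHAIN_APPROX_NONE)[0],key=cv2.contourArea)[:,0]
print(k.min(0),k.max(0),circ(cast(c,k,.018)))
print(cast(c,[(226,172),(339,172),(282,211),(282,136)],.018).round(4))"
```

```text
169 107 146 147
[229 142] [281 182] (array([ 0.60335368, -0.16584176]), np.float64(0.01478168686107463))
[[ 0.5916 -0.1817  0.018 ]
 [ 0.6396 -0.1413  0.018 ]
 [ 0.6406 -0.1919  0.018 ]
 [ 0.5984 -0.1413  0.018 ]]
```

```bash
python3 -c "
from h import *
c=viewer.get_calibration('wrist');im=cv2.imread('pics/w1.png')
g=cv2.GaussianBlur(im,(5,5),0).min(2)
for t in(154,158,161):
    m=np.zeros(g.shape,np.uint8);m[110:225,200:360]=g[110:225,200:360]>t
    m=cv2.morphologyEx(m,cv2.MORPH_OPEN,np.ones((5,5)))
    k=max(cv2.findContours(m,0,cv2.CHAIN_APPROX_NONE)[0],key=cv2.contourArea);k=cv2.convexHull(k)[:,0]
    print(k.min(0),k.max(0),circ(cast(c,k,.018)))"
```

```text
[226 139] [336 212] (array([ 0.62036325, -0.16846577]), np.float64(0.03245298233884423))
[227 140] [336 211] (array([ 0.62041153, -0.16833434]), np.float64(0.031830262306157715))
[227 141] [335 210] (array([ 0.62021334, -0.16824866]), np.float64(0.03136813286779306))
```

```bash
python3 -c "
from h import *
plan([.622,-.1715,.018],130,40,-1);print(read_state()['tcp_pos'])"
```

```text
t 5.15 shift [0.0373, -0.0011, 0.0436] turn [-0.22, -0.29, -0.03] | 0.057 0.4 q [-0.29, 0.75, 0.26, 2.09, 1.77, 0.4, -1.14] F [-1.8, 3.9, -3.1] w 0.0771 g 0.0
[ 0.62350161 -0.17132001  0.07537999]
```

Emit:
servo_tool([
  [[0.8, 0.018, -0.001, 0.022, 0, 0, 0], [0.8, 0.036, -0.001, 0.042, 0, 0, 0], [0.8, 0.036, -0.001, 0.042, 0, 0, 0], [0.8, 0.036, -0.001, 0.042, 0, 0, 0]],
])

```text
t: 5.65
tcp_pos: [0.6216, -0.175, 0.026]
orientation: [0.309, 0.4, 0.85, -0.145]
contact_force: [0.3, -0.7, 0.0]
width: 0.0767
grip_force: 0.0
```

```bash
python3 -c "
from h import *
for i in range(3): plan([.622,-.1715,.014],130,40,-1)"
```

```text
t 5.65 shift [0.0096, 0.0025, 0.0076] turn [-0.25, -0.04, -0.29] | 0.012 0.4 q [-0.22, 0.84, 0.18, 2.09, 1.95, 0.48, -1.33] F [0.3, -0.7, 0.0] w 0.0767 g 0.0
t 5.65 shift [0.0096, 0.0025, 0.0076] turn [-0.25, -0.04, -0.29] | 0.012 0.4 q [-0.22, 0.84, 0.18, 2.09, 1.95, 0.48, -1.33] F [0.3, -0.7, 0.0] w 0.0767 g 0.0
t 5.65 shift [0.0096, 0.0025, 0.0076] turn [-0.25, -0.04, -0.29] | 0.012 0.4 q [-0.22, 0.84, 0.18, 2.09, 1.95, 0.48, -1.33] F [0.3, -0.7, 0.0] w 0.0767 g 0.0
```

Emit:
servo_tool([
  [[0.8, 0.004, 0.0015, 0.003, 0, 0, 0], [0.8, 0.008, 0.002, 0.006, 0, 0, 0], [0.8, 0.008, 0.002, 0.006, 0, 0, 0], [0.8, 0.008, 0.002, 0.006, 0, 0, 0]],
])

```text
t: 6.15
tcp_pos: [0.6215, -0.1714, 0.0151]
orientation: [0.309, 0.4, 0.851, -0.145]
contact_force: [-0.2, -0.3, 0.5]
width: 0.0768
grip_force: 0.0
```

Emit:
servo_tool([
  [[0.8, 0.0013, 0, 0.0015, 0, 0, 0], [0.8, 0.0013, 0, 0.0015, 0, 0, 0]],
])

```text
t: 6.4
tcp_pos: [0.6215, -0.1714, 0.0129]
orientation: [0.309, 0.4, 0.851, -0.145]
contact_force: [-1.1, 0.6, 0.5]
width: 0.0769
grip_force: 0.0
```

```bash
python3 -c "
from h import *
plan([.622,-.1715,.012],130,40,-1);c=viewer.get_calibration('wrist');cv2.imwrite('pics/w2.png',viewer.capture('wrist'))
s=cv2.imread;a=cv2.imread('pics/w2.png')[:300,130:440];cs=viewer.get_calibration('scene');im=viewer.capture('scene')
u,v=np.int32(proj(cs,[.62,-.17,.03])[0]);b=cv2.resize(im[v-50:v+50,u-65:u+65],None,fx=3,fy=3);W=np.zeros((300,310+390,3),np.uint8);W[:,:310]=a;W[:,310:]=b;cv2.imwrite('pics/w2.png',W)"
```

```text
t 6.4 shift [0.0003, 0.0003, 0.0009] turn [-0.24, -0.09, -0.26] | 0.001 0.4 q [-0.21, 0.87, 0.16, 2.08, 1.97, 0.5, -1.36] F [-1.1, 0.6, 0.5] w 0.0769 g 0.0
```

View pics/w2.png

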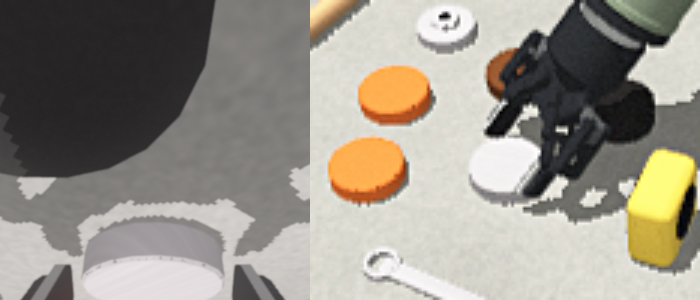

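The hand straddles the base disc: the fingertips are at crop (490,132) and (530,192), the disc centre is at (510,170), and there is no contact yet. I'll continue down slowly, watching the force.

Emit:
servo_tool([
  [[0.8, 0.0013, 0, 0.0015, 0, 0, 0], [0.8, 0.0013, 0, 0.0015, 0, 0, 0]],
])

```text
t: 6.75
tcp_pos: [0.6214, -0.1714, 0.0108]
orientation: [0.309, 0.4, 0.851, -0.145]
contact_force: [-0.5, -0.5, -0.9]
width: 0.0768
grip_force: 0.0
```

Emit:
servo_tool([
  [[0.8, 0.0013, 0, 0.0015, 0, 0, 0], [0.8, 0.0013, 0, 0.0015, 0, 0, 0]],
])

```text
t: 7.0
tcp_pos: [0.6214, -0.1713, 0.0088]
orientation: [0.309, 0.4, 0.851, -0.145]
contact_force: [-0.1, 0.1, 0.4]
width: 0.0772
grip_force: 0.0
```

Emit:
servo_tool([
  [[0.8, -0.001, 0, -0.0012, 0, 0, 0], [-1, -0.001, 0, -0.0012, 0, 0, 0], [-1, -0.001, 0, -0.0012, 0, 0, 0], [-1, -0.001, 0, -0.0012, 0, 0, 0], [-1, -0.001, 0, -0.0012, 0, 0, 0], [-1, -0.001, 0, -0.0012, 0, 0, 0]],
], grip_force=80)

```text
t: 7.75
tcp_pos: [0.6214, -0.171, 0.0114]
orientation: [0.309, 0.4, 0.851, -0.145]
contact_force: [-12.4, 8.4, 21.5]
width: 0.0648
grip_force: 81.3
```

The width stopped at 64.8 mm rather than 68, and there is a bench reaction of 21 N. I'll lift a little and look at how the disc is held.

Emit:
servo_tool([
  [[-1, -0.006, 0, -0.008, 0, 0, 0], [-1, -0.02, 0, -0.023, 0, 0, 0], [-1, -0.02, 0, -0.023, 0, 0, 0], [-1, -0.02, 0, -0.023, 0, 0, 0]],
])

```text
t: 8.25
tcp_pos: [0.6217, -0.1714, 0.0406]
orientation: [0.309, 0.4, 0.851, -0.145]
contact_force: [-0.2, -0.9, -4.5]
width: 0.0643
grip_force: 90.5
```

```bash
python3 -c "
from h import *
plan([.622,-.1715,.2],130,40,-1);a=viewer.capture('wrist')[:300,130:440];cs=viewer.get_calibration('scene');im=viewer.capture('scene')
u,v=np.int32(proj(cs,[.62,-.17,.03])[0]);b=cv2.resize(im[v-50:v+50,u-65:u+65],None,fx=3,fy=3);W=np.zeros((300,310+390,3),np.uint8);W[:,:310]=a;W[:,310:]=b;cv2.imwrite('pics/w3.png',W)"
```

```text
t 8.25 shift [-0.1024, 0.0001, -0.1222] turn [-0.22, -0.12, -0.24] | 0.159 0.3 q [-0.24, 0.81, 0.2, 2.09, 1.9, 0.45, -1.28] F [-0.2, -0.9, -4.5] w 0.0643 g 90.5
```

View pics/w3.png

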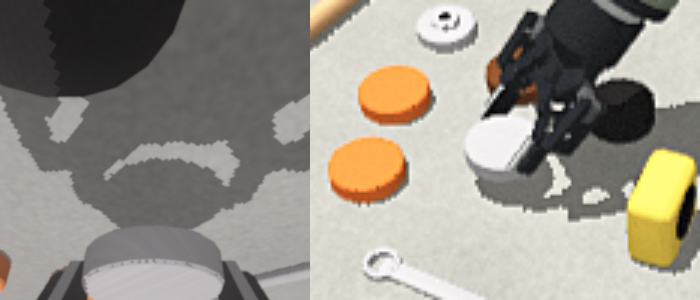

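The disc is lifted (about 0.45 kg), gripped slightly behind its middle, and looks level. I'll measure its offset from the TCP and its tilt in the wrist view.

```bash
python3 - <<'E'
from h import *
s=read_state();c=viewer.get_calibration('wrist');im=viewer.capture('wrist');cv2.imwrite('pics/w4.png',im)
g=cv2.GaussianBlur(im,(3,3),0).min(2)
print([int(g[v,280]) for v in range(220,340,8)],[int(g[275,u]) for u in range(200,370,10)])
z=s['tcp_pos'][2]-.0114+.018
a=np.array([np.cos(np.radians(130)),np.sin(np.radians(130))]);
for t in(150,158):
    m=np.zeros(g.shape,np.uint8);m[240:335,200:370]=g[240:335,200:370]>t
    m=cv2.morphologyEx(m,cv2.MORPH_OPEN,np.ones((5,5)))
    k=cv2.convexHull(max(cv2.findContours(m,0,cv2.CHAIN_APPROX_NONE)[0],key=cv2.contourArea))[:,0]
    p,r=circ(cast(c,k,z));d=p-s['tcp_pos'][:2];print(k.min(0),k.max(0),p,r,"along a",d@a,"lat",d@[-a[1],a[0]],z)
E
```

```text
[99, 122, 124, 123, 124, 168, 188, 190, 188, 189, 189, 188, 166, 165, 165] [108, 57, 164, 187, 191, 192, 191, 188, 190, 187, 187, 190, 188, 187, 178, 133, 60]
[215 259] [357 334] [ 0.65188459 -0.18414946] 0.06340876932236127 along a -0.029093468617019416 lat -0.015178723246064167 0.04688619845727281
[216 260] [356 334] [ 0.6502721  -0.18689308] 0.06184415489201307 along a -0.030158712791056003 lat -0.012179929036516197 0.04688619845727281
```

```bash
cat > face.py <<'E'
from h import *
def face(im,c,s,z,az,box,t,hi=256):
    g=cv2.GaussianBlur(im,(3,3),0).min(2);u0,v0,u1,v1=box
    m=np.zeros(g.shape,np.uint8);w=g[v0:v1,u0:u1];m[v0:v1,u0:u1]=(w>t)&(w<hi)
    m=cv2.morphologyEx(m,cv2.MORPH_OPEN,np.ones((5,5)))
    k=cv2.convexHull(max(cv2.findContours(m,0,cv2.CHAIN_APPROX_NONE)[0],key=cv2.contourArea))[:,0]
    P=cast(c,k,z);p,r=circ(P);a=np.array([np.cos(np.radians(az)),np.sin(np.radians(az))]);d=p-s['tcp_pos'][:2]
    L=np.array([-a[1],a[0]]);q=P[:,:2]-p
    print("px",k.min(0),k.max(0),"c",p.round(4),"r",r.round(4),"along",(d@a).round(4),"lat",(d@L).round(4),"ext along",np.ptp(q@a).round(4),"lat",np.ptp(q@L).round(4))
E
python3 -c "
from face import *
s=read_state();c=viewer.get_calibration('wrist');im=cv2.imread('pics/w4.png')
for t in(174,178,182):face(im,c,s,s['tcp_pos'][2]+.0066,130,(200,240,370,335),t)"
```

```text
px [217 263] [350 310] c [ 0.6207 -0.1698] r 0.032 along 0.002 lat -0.0006 ext along 0.0644 lat 0.062
px [217 264] [349 310] c [ 0.6208 -0.1698] r 0.0316 along 0.0019 lat -0.0007 ext along 0.0635 lat 0.0617
px [218 264] [349 309] c [ 0.6205 -0.1698] r 0.0311 along 0.0022 lat -0.0005 ext along 0.0615 lat 0.0615
```

The disc is level and centred: 2 mm along the lean from the TCP and 0 mm lateral. Now I'll carry it to the press: lift, then a waypoint at the front, then a hover over the plate.

```bash
python3 -c "
from kin import *
plan([.6217,-.1714,.14],130,40,-1)
plan([.50,.02,.17],150,40,-1)
q,ep,eo,P=ik(np.array([.5585,.2013,.0764]),175,40,-1,read_state()['q']);print(q.round(2),ep,eo)"
```

```text
t 8.4 shift [-0.0638, 0.0003, -0.0766] turn [-0.27, -0.13, -0.23] | 0.1 0.4 q [-0.24, 0.81, 0.2, 2.09, 1.9, 0.45, -1.28] F [0.6, 0.6, -4.0] w 0.0648 g 90.5
t 8.4 shift [0.0897, 0.0287, -0.2439] turn [-13.11, -0.14, -15.57] | 0.261 20.3 q [-0.24, 0.81, 0.2, 2.09, 1.9, 0.45, -1.28] F [0.6, 0.6, -4.0] w 0.0648 g 90.5
[-0.63  0.67 -0.09  2.26  2.1   0.61 -1.24] 1.0946261835633184e-07 6.616395767702071e-07
```

Emit:
servo_tool([
  [[-1, -0.02, 0, -0.024, 0, 0, 0], [-1, -0.044, 0, -0.053, 0, 0, 0], [-1, -0.064, 0, -0.077, 0, 0, 0], [-1, -0.03, 0.006, -0.11, -2.6, 0, -3.1], [-1, 0.0, 0.012, -0.145, -5.2, 0, -6.2], [-1, 0.03, 0.018, -0.18, -7.9, 0, -9.3], [-1, 0.06, 0.024, -0.212, -10.5, -0.1, -12.5], [-1, 0.09, 0.0287, -0.244, -13.1, -0.1, -15.6]],
])

```text
t: 9.4
tcp_pos: [0.4992, 0.0213, 0.1705]
orientation: [0.331, 0.242, 0.908, -0.088]
contact_force: [0.2, 1.1, -4.0]
width: 0.0646
grip_force: 90.6
```

```bash
python3 -c "
from kin import *
plan([.5585,.2013,.13],175,40,-1)"
```

```text
t 9.4 shift [0.0552, 0.1857, 0.0064] turn [-15.98, 0.01, -19.02] | 0.194 24.8 q [-0.73, 0.4, 0.24, 2.43, 1.68, 0.5, -1.07] F [0.2, 1.1, -4.0] w 0.0646 g 90.6
```

Emit:
servo_tool([
  [[-1, 0.008, 0.026, 0.001, -2.3, 0, -2.7], [-1, 0.016, 0.053, 0.002, -4.6, 0, -5.4], [-1, 0.024, 0.08, 0.003, -6.9, 0, -8.2], [-1, 0.032, 0.106, 0.004, -9.1, 0, -10.9], [-1, 0.039, 0.133, 0.005, -11.4, 0, -13.6], [-1, 0.047, 0.159, 0.006, -13.7, 0, -16.3], [-1, 0.055, 0.186, 0.006, -16, 0, -19], [-1, 0.055, 0.186, 0.006, -16, 0, -19]],
])

```text
t: 10.4
tcp_pos: [0.5599, 0.2015, 0.1298]
orientation: [0.342, 0.041, 0.939, -0.015]
contact_force: [-0.2, -0.2, -4.5]
width: 0.0646
grip_force: 90.4
```

```bash
python3 -c "
from face import *
plan([.5585,.2013,.082],175,40,-1)
s=read_state();c=viewer.get_calibration('wrist');im=viewer.capture('wrist');cv2.imwrite('pics/w5.png',im)
print(proj(c,np.array([[.5565,.2015,.065]])+.06*np.array([[np.cos(t),np.sin(t),0] for t in np.arange(0,6.28,1.57)])))
sc=viewer.capture('scene');W=np.hstack([cv2.resize(im,(400,300)),cv2.resize(sc[150:360,280:560],(400,300))]);cv2.imwrite('pics/w5v.png',W)"
```

```text
t 10.4 shift [0.0318, -0.0004, 0.0357] turn [-0.0, -0.02, -0.05] | 0.048 0.1 q [-0.76, 0.55, 0.08, 2.27, 1.99, 0.47, -1.13] F [-0.2, -0.2, -4.5] w 0.0646 g 90.4
[[288.54623259 223.89155436]
 [384.91459171 166.2500272 ]
 [268.84808675  81.19491153]
 [182.5245381  177.64672654]]
```

View pics/w5v.png

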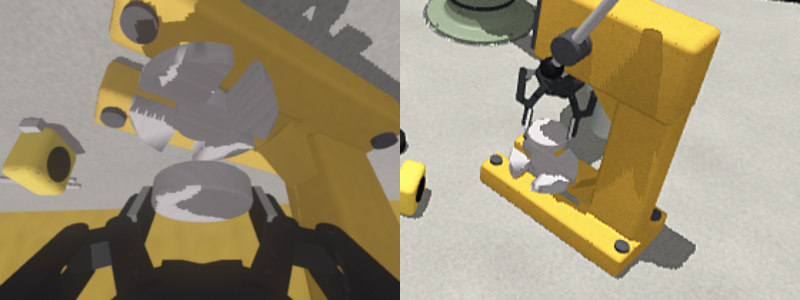

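The disc is level over the plate. In the wrist view the plate spans u 179–392 with its far rim at v≈224, which matches the predicted 182–385 and 224. In the scene crop the hand is clear of the ram. Lowering now.

Emit:
servo_tool([
  [[-1, 0.008, 0, 0.009, 0, 0, 0], [-1, 0.016, 0, 0.018, 0, 0, 0], [-1, 0.024, 0, 0.027, 0, 0, 0], [-1, 0.0318, 0, 0.0357, 0, 0, 0], [-1, 0.0318, 0, 0.0357, 0, 0, 0], [-1, 0.0318, 0, 0.0357, 0, 0, 0]],
])

```text
t: 11.25
tcp_pos: [0.5585, 0.2005, 0.083]
orientation: [0.342, 0.042, 0.939, -0.015]
contact_force: [-0.7, 0.7, -4.8]
width: 0.0644
grip_force: 90.5
```

Emit:
servo_tool([
  [[-1, 0.001, 0, 0.0012, 0, 0, 0], [-1, 0.002, 0, 0.0024, 0, 0, 0], [-1, 0.002, 0, 0.0024, 0, 0, 0]],
])

```text
t: 11.62
tcp_pos: [0.5584, 0.2007, 0.0796]
orientation: [0.342, 0.042, 0.939, -0.015]
contact_force: [-0.1, -0.4, -3.0]
width: 0.0645
grip_force: 90.5
```

```bash
python3 -c "
from h import *
plan([.5585,.2013,.0764],175,40,-1);print(read_state()['tcp_pos'])"
```

```text
t 11.62 shift [0.0021, 0.0006, 0.0025] turn [-0.05, 0.02, -0.13] | 0.003 0.1 q [-0.69, 0.67, -0.01, 2.27, 2.14, 0.57, -1.3] F [-0.1, -0.4, -3.0] w 0.0645 g 90.5
[0.55844309 0.20071587 0.07961024]
```

Emit:
servo_tool([
  [[-1, 0.001, 0.0005, 0.0012, 0, 0, 0], [-1, 0.001, 0.0005, 0.0012, 0, 0, 0]],
])

```text
t: 11.88
tcp_pos: [0.5585, 0.2012, 0.078]
orientation: [0.342, 0.042, 0.939, -0.015]
contact_force: [-0.8, -0.6, -5.0]
width: 0.0641
grip_force: 90.5
```

Emit:
servo_tool([
  [[-1, 0.0008, 0, 0.001, 0, 0, 0], [-1, 0.0008, 0, 0.001, 0, 0, 0]],
])

```text
t: 12.12
tcp_pos: [0.5586, 0.2012, 0.0767]
orientation: [0.342, 0.042, 0.939, -0.015]
contact_force: [-0.5, -0.2, -4.8]
width: 0.0645
grip_force: 90.8
```

Emit:
servo_tool([
  [[-1, 0.0004, 0, 0.0005, 0, 0, 0], [-1, 0.0004, 0, 0.0005, 0, 0, 0]],
])

```text
t: 12.38
tcp_pos: [0.5587, 0.2012, 0.0766]
orientation: [0.342, 0.042, 0.939, -0.015]
contact_force: [-6.5, -0.6, 8.2]
width: 0.0649
grip_force: 92.4
```

Contact at +8 N. I'll open, then back out along the fingers.

Emit:
servo_tool([
  [[0.8, 0, 0, 0, 0, 0, 0], [0.8, 0, 0, 0, 0, 0, 0], [0.8, 0, 0, 0, 0, 0, 0], [0.8, 0, 0, 0, 0, 0, 0], [0.8, 0, 0, -0.01, 0, 0, 0], [0.8, 0, 0, -0.03, 0, 0, 0], [0.8, 0, 0, -0.06, 0, 0, 0], [0.8, 0, 0, -0.1, 0, 0, 0]],
])

```text
t: 13.38
tcp_pos: [0.4935, 0.2066, 0.1533]
orientation: [0.341, 0.042, 0.939, -0.015]
contact_force: [0.4, 0.3, 1.3]
width: 0.0767
grip_force: 0.0
```

```bash
python3 - <<'E'
from face import *
s=read_state();print(s['tcp_pos'],s['width'])
c=viewer.get_calibration('wrist');im=viewer.capture('wrist');cv2.imwrite('pics/w6.png',im)
print(proj(c,[[.5565,.2015,.083]]))
sc=viewer.capture('scene');cs=viewer.get_calibration('scene');print(proj(cs,[[.5565,.2015,.083]]))
W=np.hstack([cv2.resize(im,(400,300)),cv2.resize(sc[195:315,320:480],(400,300))]);cv2.imwrite('pics/w6v.png',W)
plan([.524,-.05,.2],130,40,-1)
E
```

```text
[0.49349567 0.20660905 0.15326756] 0.07674607120149558
[[282.64801122 222.35233372]]
[[381.35704066 256.30633267]]
t 13.47 shift [-0.0705, -0.2539, -0.0004] turn [29.07, -0.0, 34.31] | 0.264 45.0 q [-0.88, 0.45, 0.07, 2.38, 1.85, 0.53, -1.11] F [0.6, 0.1, 0.1] w 0.0768 g 0.0
```

View pics/w6v.png

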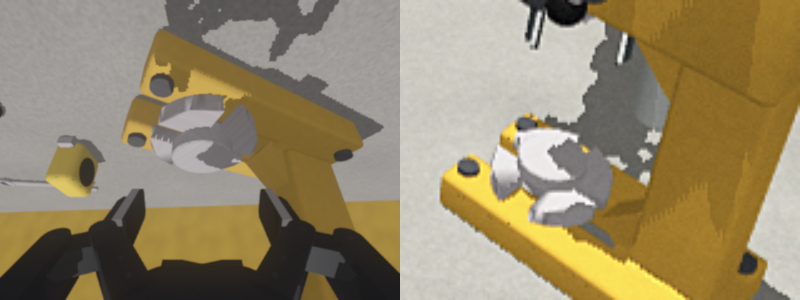

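The base disc sits flat in the middle of the plate: wrist (284,220) against the predicted (283,222). Next is the rubber disc, through a waypoint with more reach to keep j4 off its limit.

```bash
python3 -c "
from kin import *
plan([.58,.02,.15],145,40,-1);plan([.56,-.0925,.09],130,40,-1)
for p,az in[([.58,.02,.15],145),([.525,-.0925,.07],130),([.525,-.0925,.0135],130),([.525,-.0925,.07],120),([.525,-.0925,.0135],120)]:
  q,ep,eo,_=ik(np.array(p),az,40,-1,read_state()['q'],.05);print(p,q.round(2),ep.round(4),eo.round(4))"
```

```text
t 13.47 shift [-0.0761, -0.1795, 0.07] turn [19.43, 0.02, 22.82] | 0.207 30.0 q [-0.88, 0.45, 0.07, 2.38, 1.85, 0.53, -1.11] F [0.6, 0.1, 0.1] w 0.0768 g 0.0
t 13.47 shift [-0.03, -0.2935, 0.1091] turn [29.07, -0.0, 34.31] | 0.315 45.0 q [-0.88, 0.45, 0.07, 2.38, 1.85, 0.53, -1.11] F [0.6, 0.1, 0.1] w 0.0768 g 0.0Traceback (most recent call last):
  File "<string>", line 5, in <module>
    q,ep,eo,_=ik(np.array(p),az,40,-1,read_state()['q'],.05);print(p,q.round(2),ep.round(4),eo.round(4))
                                                                                            ^^^^^^^^
AttributeError: 'float' object has no attribute 'round'
```

```bash
python3 -c "
from kin import *
for p,az in[([.58,.02,.15],145),([.525,-.0925,.07],130),([.525,-.0925,.0135],130),([.525,-.0925,.07],115),([.525,-.0925,.0135],115)]:
  q,ep,eo,_=ik(np.array(p),az,40,-1,read_state()['q'],.05);print(p,az,q.round(2),round(ep,4),round(eo,4))"
```

```text
[0.58, 0.02, 0.15] 145 [-0.63  0.53  0.23  2.22  1.5   0.48 -0.9 ] 0.0 0.0
[0.525, -0.0925, 0.07] 130 [-0.46  0.7   0.2   2.32  1.83  0.53 -1.42] 0.0 0.0
[0.525, -0.0925, 0.0135] 130 [-0.38  0.83  0.09  2.31  1.98  0.63 -1.6 ] 0.0 0.0
[0.525, -0.0925, 0.07] 115 [-0.5   0.72  0.21  2.2   1.32  0.58 -1.16] 0.0 0.0
[0.525, -0.0925, 0.0135] 115 [-0.51  0.86  0.22  2.19  1.48  0.53 -1.38] 0.0 0.0
```

Emit:
servo_tool([
  [[0.75, -0.076, -0.18, 0.07, 19.4, 0, 22.8], [0.75, -0.076, -0.18, 0.07, 19.4, 0, 22.8], [0.75, -0.076, -0.18, 0.07, 19.4, 0, 22.8], [0.75, -0.076, -0.18, 0.07, 19.4, 0, 22.8], [0.75, -0.03, -0.293, 0.109, 29, 0, 34.3], [0.75, -0.03, -0.293, 0.109, 29, 0, 34.3], [0.75, -0.03, -0.293, 0.109, 29, 0, 34.3], [0.75, -0.03, -0.293, 0.109, 29, 0, 34.3]],
])

```text
t: 14.48
tcp_pos: [0.5609, -0.0933, 0.0881]
orientation: [0.31, 0.397, 0.852, -0.146]
contact_force: [-0.5, -0.0, 0.5]
width: 0.0743
grip_force: 0.0
```

```bash
python3 -c "
from kin import *
plan([.525,-.0925,.07],130,40,-1)"
```

```text
t 14.47 shift [0.0298, -0.027, -0.0013] turn [-0.13, 0.03, 0.05] | 0.04 0.1 q [-0.54, 0.7, 0.33, 2.24, 1.7, 0.43, -1.26] F [-0.5, -0.0, 0.5] w 0.0743 g 0.0
```

Emit:
servo_tool([
  [[0.75, 0.03, -0.027, -0.0013, 0, 0, 0], [0.75, 0.03, -0.027, -0.0013, 0, 0, 0], [0.75, 0.03, -0.027, -0.0013, 0, 0, 0]],
])

```text
t: 14.85
tcp_pos: [0.5259, -0.0915, 0.0706]
orientation: [0.31, 0.397, 0.852, -0.145]
contact_force: [-0.4, -0.0, -0.3]
width: 0.0744
grip_force: 0.0
```

```bash
cat > dark.py <<'E'
from h import *
s=read_state();c=viewer.get_calibration('wrist');im=viewer.capture('wrist');cv2.imwrite('pics/w7.png',im)
u,v=np.int32(proj(c,[.5237,-.0909,.024])[0]);print(u,v)
g=im.max(2);print([int(g[y,u]) for y in range(v-70,v+70,7)]);print([int(g[v,x]) for x in range(u-90,u+90,9)])
E
python3 dark.py; python3 -c "
from h import *
plan([.525,-.0925,.0135],130,40,-1)"
```

```text
279 198
[93, 45, 44, 42, 40, 46, 54, 52, 54, 55, 55, 56, 58, 60, 64, 167, 164, 172, 170, 170]
[166, 166, 171, 167, 113, 62, 60, 59, 58, 56, 55, 56, 56, 57, 59, 60, 63, 160, 170, 166]
t 14.9 shift [0.0368, -0.0013, 0.0437] turn [-0.01, 0.08, 0.03] | 0.057 0.1 q [-0.52, 0.71, 0.26, 2.33, 1.86, 0.5, -1.47] F [-0.7, -1.0, 0.2] w 0.0747 g 0.0
```

```bash
python3 -c "
from face import *
s=read_state();c=viewer.get_calibration('wrist');im=cv2.imread('pics/w7.png')
g=cv2.merge([im.max(2)]*3)
for t in(49,50,51):face(g,c,s,.024,130,(215,150,360,250),t,95)"
```

```text
px [225 164] [336 227] c [ 0.5248 -0.0914] r 0.0314 along 0.0009 lat 0.0008 ext along 0.061 lat 0.062
px [225 164] [336 227] c [ 0.5249 -0.0914] r 0.0313 along 0.0008 lat 0.0008 ext along 0.0609 lat 0.062
px [225 165] [336 227] c [ 0.525  -0.0915] r 0.0312 along 0.0007 lat 0.0007 ext along 0.0602 lat 0.062
```

Wrist fit for the rubber: (0.525,-0.0914), r 31 mm, agreeing with the top view. Descending and gripping about 2 mm higher than before.

Emit:
servo_tool([
  [[0.75, 0.009, -0.0005, 0.011, 0, 0, 0], [0.75, 0.018, -0.0005, 0.022, 0, 0, 0], [0.75, 0.028, -0.0005, 0.033, 0, 0, 0], [0.75, 0.037, -0.0005, 0.0435, 0, 0, 0], [0.75, 0.037, -0.0005, 0.0435, 0, 0, 0], [0.75, 0.037, -0.0005, 0.0435, 0, 0, 0], [0.75, 0.037, -0.0005, 0.0435, 0, 0, 0]],
])

```text
t: 15.78
tcp_pos: [0.5247, -0.0923, 0.0136]
orientation: [0.31, 0.397, 0.851, -0.145]
contact_force: [-0.4, -0.1, 0.9]
width: 0.0748
grip_force: 0.0
```

```bash
python3 -c "
from h import *
plan([.5258,-.0927,.0135],130,40,-1);print(read_state()['tcp_pos'])"
```

```text
t 15.78 shift [-0.0007, 0.0006, 0.0007] turn [-0.07, 0.08, 0.0] | 0.001 0.1 q [-0.44, 0.85, 0.16, 2.31, 2.01, 0.59, -1.66] F [-0.4, -0.1, 0.9] w 0.0748 g 0.0
[ 0.52468718 -0.09234481  0.01360795]
```

Emit:
servo_tool([
  [[-1, 0, 0.0005, 0.0005, 0, 0, 0], [-1, 0, 0.0005, 0.0005, 0, 0, 0], [-1, 0, 0.0005, 0.0005, 0, 0, 0], [-1, 0, 0.0005, 0.0005, 0, 0, 0], [-1, 0, 0.0005, 0.0005, 0, 0, 0]],
], grip_force=50)

```text
t: 16.4
tcp_pos: [0.5249, -0.0922, 0.0134]
orientation: [0.31, 0.397, 0.851, -0.145]
contact_force: [-9.8, 8.2, 20.9]
width: 0.0623
grip_force: 48.4
```

```bash
python3 -c "
from h import *
plan([.5258,-.0927,.0135],130,40,-1);print(read_state()['tcp_pos'])"
```

```text
t 16.4 shift [-0.0008, 0.0003, 0.0006] turn [-0.07, 0.1, 0.01] | 0.001 0.1 q [-0.44, 0.85, 0.16, 2.31, 2.01, 0.59, -1.66] F [-9.8, 8.2, 20.9] w 0.0623 g 48.4
[ 0.5249269  -0.09218039  0.01341797]
```

The tips touch the bench again as they swing forward. I'll regrip 3 mm higher so that the disc, not the fingertips, lands first.

Emit:
servo_tool([
  [[0.6, 0, 0, 0, 0, 0, 0], [0.6, -0.001, 0, -0.001, 0, 0, 0], [0.6, -0.002, 0, -0.0023, 0, 0, 0], [-1, -0.002, 0, -0.0023, 0, 0, 0], [-1, -0.002, 0, -0.0023, 0, 0, 0], [-1, -0.002, 0, -0.0023, 0, 0, 0], [-1, -0.002, 0, -0.0023, 0, 0, 0]],
])

```text
t: 17.27
tcp_pos: [0.5249, -0.0922, 0.0162]
orientation: [0.31, 0.397, 0.851, -0.146]
contact_force: [-8.7, 8.1, 20.1]
width: 0.0616
grip_force: 48.6
```

```bash
python3 -c "
from h import *
plan([.5258,-.0927,.15],130,40,-1);print(read_state()['tcp_pos'])"
```

```text
t 17.27 shift [-0.0869, 0.0003, -0.1017] turn [-0.08, 0.09, 0.03] | 0.134 0.1 q [-0.44, 0.84, 0.16, 2.31, 2.0, 0.59, -1.65] F [-8.7, 8.1, 20.1] w 0.0616 g 48.6
[ 0.5248556  -0.09224713  0.01623698]
```

Emit:
servo_tool([
  [[-1, -0.006, 0, -0.007, 0, 0, 0], [-1, -0.015, 0, -0.018, 0, 0, 0], [-1, -0.026, 0, -0.03, 0, 0, 0], [-1, -0.026, 0, -0.03, 0, 0, 0], [-1, -0.026, 0, -0.03, 0, 0, 0]],
])

```text
t: 17.9
tcp_pos: [0.5253, -0.0927, 0.0551]
orientation: [0.31, 0.397, 0.852, -0.146]
contact_force: [-0.6, 1.0, -0.6]
width: 0.0617
grip_force: 55.4
```

```bash
python3 -c "
from face import *
s=read_state();c=viewer.get_calibration('wrist');im=viewer.capture('wrist');cv2.imwrite('pics/w8.png',im)
z=s['tcp_pos'][2]-.0162+.024;print(s['tcp_pos'],s['contact_force'])
u,v=np.int32(proj(c,[*(s['tcp_pos'][:2]+[-.0013,.0015]),z])[0]);g=im.max(2);print(u,v,[int(g[y,u]) for y in range(v-70,v+56,5)],[int(g[v,x]) for x in range(u-90,u+90,9)])
g=cv2.merge([im.max(2)]*3)
for t in(49,51,54):face(g,c,s,z,130,(u-75,v-60,u+75,v+50),t,95)
plan([.5258,-.0927,.12],130,40,-1);plan([.57,.02,.15],150,40,-1)"
```

```text
[ 0.52534143 -0.09270506  0.05506771] [-0.59079131  1.01981256 -0.62544814]
281 293 [47, 47, 47, 44, 44, 42, 44, 44, 44, 51, 60, 63, 62, 65, 66, 68, 68, 71, 138, 225, 183, 123, 153, 198, 184, 184] [116, 50, 48, 52, 65, 67, 67, 67, 68, 67, 66, 67, 65, 65, 65, 65, 65, 64, 50, 52]
px [216 233] [355 314] c [ 0.5322 -0.0747] r 0.0464 along 0.0093 lat -0.0168 ext along 0.0942 lat 0.0729
px [217 268] [350 311] c [ 0.524  -0.0904] r 0.031 along 0.0026 lat -0.0004 ext along 0.0606 lat 0.0629
px [218 269] [349 311] c [ 0.5241 -0.0906] r 0.0307 along 0.0024 lat -0.0004 ext along 0.0596 lat 0.062
t 17.95 shift [-0.0421, 0.0004, -0.0497] turn [-0.13, 0.03, 0.04] | 0.065 0.1 q [-0.49, 0.75, 0.23, 2.32, 1.91, 0.52, -1.53] F [-1.0, 0.6, -1.7] w 0.0616 g 55.4
t 17.95 shift [-0.0171, 0.1066, -0.1101] turn [-12.99, 0.01, -15.28] | 0.154 20.0 q [-0.49, 0.75, 0.23, 2.32, 1.91, 0.52, -1.53] F [-1.0, 0.6, -1.7] w 0.0616 g 55.4
```

The rubber is level, offset +2.5 mm along the lean. Carrying it to the press.

Emit:
servo_tool([
  [[-1, -0.02, 0, -0.025, 0, 0, 0], [-1, -0.042, 0, -0.05, 0, 0, 0], [-1, -0.036, 0.027, -0.065, -3.2, 0, -3.8], [-1, -0.03, 0.053, -0.08, -6.5, 0, -7.6], [-1, -0.023, 0.08, -0.095, -9.7, 0, -11.5], [-1, -0.017, 0.107, -0.11, -13, 0, -15.3], [-1, -0.017, 0.107, -0.11, -13, 0, -15.3]],
])

```text
t: 18.82
tcp_pos: [0.5709, 0.0227, 0.15]
orientation: [0.331, 0.241, 0.908, -0.087]
contact_force: [0.1, 0.5, -1.9]
width: 0.0619
grip_force: 55.6
```

```bash
python3 -c "
from h import *
plan([.5592,.2008,.135],175,40,-1)"
```

```text
t 18.82 shift [0.085, 0.1489, -0.0517] turn [-15.84, 0.01, -18.91] | 0.179 24.7 q [-0.72, 0.53, 0.34, 2.28, 1.74, 0.39, -1.07] F [0.1, 0.5, -1.9] w 0.0619 g 55.6
```

Emit:
servo_tool([
  [[-1, 0.012, 0.021, -0.0075, -2.3, 0, -2.7], [-1, 0.024, 0.043, -0.015, -4.5, 0, -5.4], [-1, 0.036, 0.064, -0.022, -6.8, 0, -8.1], [-1, 0.048, 0.085, -0.03, -9, 0, -10.8], [-1, 0.061, 0.106, -0.037, -11.3, 0, -13.5], [-1, 0.073, 0.128, -0.045, -13.6, 0, -16.2], [-1, 0.085, 0.149, -0.0517, -15.8, 0, -18.9], [-1, 0.085, 0.149, -0.0517, -15.8, 0, -18.9]],
])

```text
t: 19.82
tcp_pos: [0.5595, 0.2002, 0.1349]
orientation: [0.342, 0.042, 0.939, -0.016]
contact_force: [-0.5, 0.1, -0.6]
width: 0.0618
grip_force: 55.6
```

```bash
python3 -c "
from h import *
plan([.5592,.2008,.1045],175,40,-1);print(read_state()['tcp_pos'])"
```

```text
t 19.82 shift [0.0198, 0.0006, 0.023] turn [-0.13, 0.0, -0.09] | 0.03 0.2 q [-0.82, 0.55, 0.16, 2.27, 1.99, 0.44, -1.15] F [-0.5, 0.1, -0.6] w 0.0618 g 55.6
[0.55951015 0.2002048  0.13489252]
```

Emit:
servo_tool([
  [[-1, 0.007, 0.0003, 0.008, 0, 0, 0], [-1, 0.014, 0.0006, 0.016, 0, 0, 0], [-1, 0.0198, 0.0006, 0.023, 0, 0, 0], [-1, 0.0198, 0.0006, 0.023, 0, 0, 0], [-1, 0.0198, 0.0006, 0.023, 0, 0, 0]],
])

```text
t: 20.45
tcp_pos: [0.5595, 0.1989, 0.1051]
orientation: [0.342, 0.044, 0.939, -0.016]
contact_force: [-0.1, 0.5, -0.4]
width: 0.0613
grip_force: 55.6
```

```bash
python3 -c "
from h import *
plan([.5592,.2008,.1005],175,40,-1);print(read_state()['tcp_pos'])"
```

```text
t 20.45 shift [0.0033, 0.0019, 0.0032] turn [-0.28, 0.04, -0.24] | 0.005 0.4 q [-0.76, 0.61, 0.09, 2.27, 2.09, 0.5, -1.26] F [-0.1, 0.5, -0.4] w 0.0613 g 55.6
[0.55952404 0.19887646 0.10508214]
```

Emit:
servo_tool([
  [[-1, 0.0015, 0.0017, 0.0015, -0.3, 0, -0.2], [-1, 0.003, 0.0017, 0.003, -0.3, 0, -0.2], [-1, 0.003, 0.0017, 0.003, -0.3, 0, -0.2], [-1, 0.003, 0.0017, 0.003, -0.3, 0, -0.2]],
])

```text
t: 20.95
tcp_pos: [0.5592, 0.2007, 0.1007]
orientation: [0.342, 0.041, 0.939, -0.015]
contact_force: [-0.4, -0.3, -0.4]
width: 0.0618
grip_force: 55.6
```

Emit:
servo_tool([
  [[-1, 0.0006, 0, 0.0008, 0, 0, 0], [-1, 0.0006, 0, 0.0008, 0, 0, 0]],
])

```text
t: 21.2
tcp_pos: [0.5592, 0.2008, 0.0996]
orientation: [0.342, 0.041, 0.939, -0.015]
contact_force: [0.6, 0.8, -0.7]
width: 0.0615
grip_force: 55.6
```

Emit:
servo_tool([
  [[-1, 0.0004, 0, 0.0005, 0, 0, 0], [-1, 0.0004, 0, 0.0005, 0, 0, 0]],
])

```text
t: 21.45
tcp_pos: [0.5595, 0.2008, 0.0994]
orientation: [0.342, 0.041, 0.939, -0.014]
contact_force: [-3.8, -0.5, 8.7]
width: 0.0619
grip_force: 56.7
```

Contact at exactly the predicted height. Releasing and backing out.

Emit:
servo_tool([
  [[0.75, 0, 0, 0, 0, 0, 0], [0.75, 0, 0, 0, 0, 0, 0], [0.75, 0, 0, 0, 0, 0, 0], [0.75, 0, 0, 0, 0, 0, 0], [0.75, 0, 0, -0.01, 0, 0, 0], [0.75, 0, 0, -0.03, 0, 0, 0], [0.75, 0, 0, -0.055, 0, 0, 0], [0.75, 0, 0, -0.075, 0, 0, 0]],
])

```text
t: 22.45
tcp_pos: [0.5102, 0.205, 0.1573]
orientation: [0.342, 0.041, 0.939, -0.014]
contact_force: [0.3, 0.3, 0.9]
width: 0.0744
grip_force: 0.0
```

```bash
python3 - <<'E'
from face import *
s=read_state();c=viewer.get_calibration('wrist');im=viewer.capture('wrist');cv2.imwrite('pics/w9.png',im)
u,v=np.int32(proj(c,[.5567,.2014,.107])[0]);g=im.max(2);print(u,v,[int(g[y,u]) for y in range(v-60,v+60,6)],[int(g[v,x]) for x in range(u-90,u+90,9)])
g3=cv2.merge([g]*3)
for t in(49,52):face(g3,c,s,.107,175,(u-75,v-45,u+75,v+50),t,90)
plan([.58,.02,.15],140,40,-1);plan([.52,-.24,.10],110,40,-1)
E
```

```text
282 234 [130, 186, 50, 49, 47, 46, 48, 59, 51, 47, 49, 51, 64, 65, 172, 172, 171, 172, 177, 178] [171, 168, 170, 169, 170, 146, 67, 65, 64, 48, 49, 48, 49, 51, 53, 114, 171, 203, 214, 143]
px [239 189] [326 253] c [0.5461 0.2007] r 0.0375 along -0.0361 lat 0.0012 ext along 0.0827 lat 0.0612
px [239 189] [325 253] c [0.5455 0.2032] r 0.0388 along -0.0353 lat -0.0012 ext along 0.0827 lat 0.061
t 22.5 shift [-0.0609, -0.1786, 0.0617] turn [22.64, -0.02, 26.75] | 0.199 35.1 q [-0.92, 0.45, 0.17, 2.35, 1.87, 0.46, -1.1] F [1.3, 0.9, 2.9] w 0.0748 g 0.0
t 22.5 shift [-0.0006, -0.443, 0.0755] turn [41.92, -0.06, 49.74] | 0.449 65.1 q [-0.92, 0.45, 0.17, 2.35, 1.87, 0.46, -1.1] F [1.3, 0.9, 2.9] w 0.0748 g 0.0
```

```bash
python3 - <<'E'
from h import *
c=viewer.get_calibration('wrist');im=cv2.imread('pics/w9.png')
d=(im.max(2)<90).astype(np.uint8);d[:180]=0;d[:,:225]=0;d[:,340:]=0;d[265:]=0
k=cv2.convexHull(max(cv2.findContours(d,0,cv2.CHAIN_APPROX_NONE)[0],key=cv2.contourArea))[:,0]
for r in(.032,.0315):
    P=np.array([[.5567+r*np.cos(t),.2014+r*np.sin(t),.107] for t in np.arange(0,6.3,.1)]);q=proj(c,P);print(q.min(0),q.max(0))
    P[:,2]=.083;q=proj(c,P);print("bottom",q.min(0),q.max(0))
print(k.min(0),k.max(0))
E
```

```text
[236.18654705 208.41396309] [327.53723312 253.04172309]
bottom [238.76439943 178.16926107] [324.91154284 226.84527225]
[236.91162754 208.85923317] [326.81380567 252.76884408]
bottom [239.44755173 178.64823167] [324.22983367 226.54346782]
[239 182] [326 253]
```

Emit:
servo_tool([
  [[0.6, -0.061, -0.179, 0.062, 22.6, 0, 26.7], [0.6, -0.061, -0.179, 0.062, 22.6, 0, 26.7], [0.6, -0.061, -0.179, 0.062, 22.6, 0, 26.7], [0.6, -0.061, -0.179, 0.062, 22.6, 0, 26.7], [0.6, -0.031, -0.31, 0.069, 32, 0, 38], [0.6, -0.031, -0.31, 0.069, 32, 0, 38], [0.6, -0.0006, -0.443, 0.0755, 41.9, 0, 49.7], [0.6, -0.0006, -0.443, 0.0755, 41.9, 0, 49.7]],
])

```text
t: 23.5
tcp_pos: [0.5264, -0.2212, 0.1021]
orientation: [0.28, 0.54, 0.769, -0.196]
contact_force: [0.8, 0.3, -0.3]
width: 0.0682
grip_force: 0.0
```

```bash
python3 - <<'E'
from kin import *
plan([.4474,-.3019,.07],110,40,-1)
for p in([.4474,-.3019,.07],[.4474,-.3019,.016]):
    for az in(110,95):
        q,ep,eo,_=ik(np.array(p),az,40,-1,read_state()['q'],.05);print(p,az,q.round(2),round(ep,4),round(eo,4))
E
```

```text
t 23.5 shift [-0.017, -0.1017, 0.0562] turn [-0.1, 0.0, -0.17] | 0.117 0.2 q [-0.47, 0.74, 0.55, 2.19, 1.3, 0.32, -0.99] F [0.8, 0.3, -0.3] w 0.0682 g 0.0
[0.4474, -0.3019, 0.07] 110 [-0.05  0.7   0.23  2.34  1.99  0.51 -1.5 ] 0.0 0.0
[0.4474, -0.3019, 0.07] 95 [-0.35  0.83  0.61  2.23  1.33  0.26 -1.16] 0.0 0.0
[0.4474, -0.3019, 0.016] 110 [ 0.04  0.83  0.12  2.32  2.1   0.62 -1.65] 0.0 0.0
[0.4474, -0.3019, 0.016] 95 [-0.22  0.9   0.42  2.22  1.63  0.37 -1.5 ] 0.0 0.0
```

The rubber's outline matches the prediction within 1 px, so it is well placed. On to the cap.

Emit:
servo_tool([
  [[0.65, -0.017, -0.102, 0.056, 0, 0, 0], [0.65, -0.017, -0.102, 0.056, 0, 0, 0], [0.65, -0.017, -0.102, 0.056, 0, 0, 0], [0.65, -0.017, -0.102, 0.056, 0, 0, 0]],
])

```text
t: 24.0
tcp_pos: [0.444, -0.3035, 0.0703]
orientation: [0.279, 0.54, 0.769, -0.198]
contact_force: [1.7, -0.3, -0.1]
width: 0.0708
grip_force: 0.0
```

```bash
python3 - <<'E'
from face import *
s=read_state();c=viewer.get_calibration('wrist');im=viewer.capture('wrist');cv2.imwrite('pics/w10.png',im)
u,v=np.int32(proj(c,[.4467,-.2998,.014])[0]);g=im.min(2);print(u,v,[int(g[y,u-35]) for y in range(v-60,v+60,6)],[int(g[v,x]) for x in range(u-90,u+90,9)])
q=proj(c,[[.4467+.03*np.cos(t),-.2998+.03*np.sin(t),.014] for t in np.arange(0,6.3,.1)]);print(q.min(0),q.max(0))
for t in(168,174,180):face(im,c,s,.014,110,(u-75,v-40,u+75,v+50),t)
plan([.4474,-.3017,.016],110,40,-1);print(s['tcp_pos'])
E
```

```text
288 184 [147, 145, 133, 107, 107, 139, 170, 174, 175, 173, 171, 170, 171, 150, 147, 144, 149, 146, 148, 145] [144, 143, 146, 147, 148, 170, 173, 173, 129, 171, 171, 172, 169, 174, 174, 173, 146, 147, 148, 149]
[236.53445773 147.34133941] [341.06288568 212.58552855]
px [243 149] [338 209] c [ 0.4469 -0.2983] r 0.0276 along 0.0039 lat -0.0044 ext along 0.0545 lat 0.0547
px [288 151] [299 165] c [ 0.4405 -0.2783] r 0.0045 along 0.0248 lat -0.0053 ext along 0.0105 lat 0.0056Traceback (most recent call last):
  File "<stdin>", line 5, in <module>
  File "face.py", line 6, in face
    k=cv2.convexHull(max(cv2.findContours(m,0,cv2.CHAIN_APPROX_NONE)[0],key=cv2.contourArea))[:,0]
                     ~~~^^^^^^^^^^^^^^^^^^^^^^^^^^^^^^^^^^^^^^^^^^^^^^^^^^^^^^^^^^^^^^^^^^^^
ValueError: max() iterable argument is empty
```

```bash
python3 -c "
from h import *
plan([.4475,-.3011,.0155],110,40,-1);print(read_state()['tcp_pos'])"
```

```text
t 24.05 shift [0.0359, 0.003, 0.0416] turn [-0.2, -0.01, -0.09] | 0.055 0.2 q [-0.16, 0.74, 0.38, 2.35, 2.09, 0.44, -1.64] F [-1.2, 0.2, -0.0] w 0.0705 g 0.0
[ 0.44506355 -0.30278298  0.07047909]
```

Emit:
servo_tool([
  [[0.65, 0.006, 0.003, 0.006, 0, 0, 0], [0.65, 0.012, 0.003, 0.014, 0, 0, 0], [0.65, 0.02, 0.003, 0.023, 0, 0, 0], [0.65, 0.027, 0.003, 0.0315, 0, 0, 0], [0.65, 0.027, 0.003, 0.0315, 0, 0, 0], [0.65, 0.027, 0.003, 0.0315, 0, 0, 0]],
])

```text
t: 24.8
tcp_pos: [0.4495, -0.3001, 0.0292]
orientation: [0.28, 0.539, 0.77, -0.197]
contact_force: [0.3, 0.1, -0.3]
width: 0.0703
grip_force: 0.0
```

```bash
python3 -c "
from h import *
plan([.4475,-.3011,.0135],110,40,-1);print(read_state()['tcp_pos'])"
```

```text
t 24.8 shift [0.0099, -0.0022, 0.0122] turn [-0.08, 0.05, 0.05] | 0.016 0.1 q [-0.09, 0.83, 0.28, 2.33, 2.16, 0.52, -1.74] F [0.3, 0.1, -0.3] w 0.0703 g 0.0
[ 0.44953799 -0.30010681  0.0291773 ]
```

Emit:
servo_tool([
  [[0.65, 0.004, -0.002, 0.005, 0, 0, 0], [0.65, 0.007, -0.002, 0.009, 0, 0, 0], [0.65, 0.01, -0.002, 0.012, 0, 0, 0], [0.65, 0.01, -0.002, 0.012, 0, 0, 0]],
])

```text
t: 25.3
tcp_pos: [0.4476, -0.3007, 0.0132]
orientation: [0.28, 0.539, 0.77, -0.197]
contact_force: [-0.6, 0.4, 0.8]
width: 0.0703
grip_force: 0.0
```

Emit:
servo_tool([
  [[-1, 0, 0, 0, 0, 0, 0], [-1, 0, 0, 0, 0, 0, 0], [-1, 0, 0, 0, 0, 0, 0], [-1, 0, 0, 0, 0, 0, 0], [-1, 0, 0, 0, 0, 0, 0]],
], grip_force=60)

```text
t: 25.92
tcp_pos: [0.4476, -0.3004, 0.014]
orientation: [0.28, 0.539, 0.77, -0.197]
contact_force: [-5.4, 9.3, 14.7]
width: 0.0569
grip_force: 59.6
```

```bash
python3 -c "
from h import *
plan([.4475,-.3011,.0135],110,40,-1);print(read_state()['tcp_pos'])"
```

```text
t 25.93 shift [-0.0002, -0.0003, 0.0008] turn [-0.05, 0.04, 0.06] | 0.001 0.1 q [-0.07, 0.86, 0.25, 2.33, 2.19, 0.55, -1.78] F [-5.4, 9.3, 14.7] w 0.0569 g 59.6
[ 0.44757681 -0.30039548  0.01398497]
```

Gripped at 57 mm. With the same 3 mm bias as the other discs, that means the 60 mm cap. I'll lift and measure.

Emit:
servo_tool([
  [[-1, -0.006, 0, -0.007, 0, 0, 0], [-1, -0.015, 0, -0.018, 0, 0, 0], [-1, -0.026, 0, -0.03, 0, 0, 0], [-1, -0.026, 0, -0.03, 0, 0, 0], [-1, -0.026, 0, -0.03, 0, 0, 0]],
])

```text
t: 26.55
tcp_pos: [0.4482, -0.301, 0.0532]
orientation: [0.28, 0.539, 0.77, -0.197]
contact_force: [-0.1, 0.2, -2.7]
width: 0.0571
grip_force: 64.2
```

```bash
python3 - <<'E'
from face import *
s=read_state();c=viewer.get_calibration('wrist');im=viewer.capture('wrist');cv2.imwrite('pics/w11.png',im)
z=s['tcp_pos'][2];print(s['tcp_pos'],s['contact_force'])
p=s['tcp_pos'][:2]+.002*np.array([-.342,.94])
q=proj(c,[[p[0]+.03*np.cos(t),p[1]+.03*np.sin(t),z] for t in np.arange(0,6.3,.1)]);print(q.min(0),q.max(0))
u,v=np.int32(proj(c,[*p,z])[0]);g=im.min(2);print(u,v,[int(g[y,u-35]) for y in range(v-50,v+60,5)],[int(g[v,x]) for x in range(u-90,u+90,9)])
for t in(166,172,178):
  try: face(im,c,s,z,110,(u-80,v-50,u+80,v+45),t)
  except ValueError: print("none",t)
W=np.hstack([im[180:400,130:430],cv2.resize(viewer.capture('scene')[150:290,150:290],(220,220))]);cv2.imwrite('pics/w11v.png',W)
plan([.4475,-.3011,.12],110,40,-1);plan([.57,.0,.15],145,40,-1)
E
```

```text
[ 0.44819344 -0.30102303  0.05315392] [-0.10137939  0.16864907 -2.69181643]
[218.67291678 250.36688459] [344.79839349 296.99583938]
281 277 [155, 122, 122, 122, 121, 154, 180, 186, 186, 186, 187, 186, 186, 139, 138, 162, 164, 165, 162, 161, 160, 161] [50, 92, 104, 50, 162, 188, 187, 188, 139, 113, 115, 114, 115, 120, 189, 186, 187, 52, 75, 104]
px [226 249] [341 300] c [ 0.4476 -0.2999] r 0.0299 along 0.0013 lat 0.0002 ext along 0.0668 lat 0.0546
px [227 251] [340 291] c [ 0.4474 -0.2978] r 0.0279 along 0.0033 lat -0.0004 ext along 0.0492 lat 0.0544
px [228 253] [340 290] c [ 0.4476 -0.2979] r 0.0274 along 0.0031 lat -0.0005 ext along 0.0457 lat 0.0537
t 26.65 shift [-0.0431, -0.0005, -0.0516] turn [-0.08, 0.02, 0.07] | 0.067 0.1 q [-0.13, 0.78, 0.33, 2.34, 2.13, 0.47, -1.69] F [0.3, 0.2, -3.0] w 0.0566 g 64.2
t 26.65 shift [0.122, 0.2175, -0.2298] turn [-22.58, -0.01, -26.74] | 0.339 35.0 q [-0.13, 0.78, 0.33, 2.34, 2.13, 0.47, -1.69] F [0.3, 0.2, -3.0] w 0.0566 g 64.2
```

View pics/w11v.png

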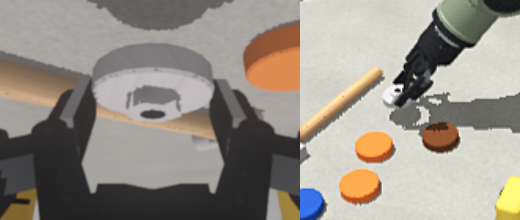

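The cap is held boss up and level, offset about 2 mm along the lean. Carrying it to the press.

Emit:
servo_tool([
  [[-1, -0.02, 0, -0.025, 0, 0, 0], [-1, -0.043, 0, -0.052, 0, 0, 0], [-1, -0.016, 0.036, -0.082, -3.8, 0, -4.5], [-1, 0.012, 0.072, -0.111, -7.5, 0, -8.9], [-1, 0.039, 0.109, -0.141, -11.3, 0, -13.4], [-1, 0.067, 0.145, -0.17, -15, 0, -17.8], [-1, 0.094, 0.181, -0.2, -18.8, 0, -22.3], [-1, 0.122, 0.2175, -0.23, -22.6, 0, -26.7]],
])

```text
t: 27.65
tcp_pos: [0.5702, 0.0016, 0.1502]
orientation: [0.326, 0.281, 0.897, -0.102]
contact_force: [0.8, -0.2, -3.4]
width: 0.0565
grip_force: 65.3
```

```bash
python3 -c "
from h import *
plan([.5589,.2012,.137],175,40,-1);print(read_state()['tcp_pos'])"
```

```text
t 27.65 shift [0.1029, 0.1574, -0.0691] turn [-19.18, 0.02, -22.85] | 0.2 29.8 q [-0.89, 0.6, 0.61, 2.27, 1.68, 0.26, -1.11] F [0.8, -0.2, -3.4] w 0.0565 g 65.3
[0.5701971  0.00163494 0.15024488]
```

Emit:
servo_tool([
  [[-1, 0.015, 0.0225, -0.01, -2.7, 0, -3.3], [-1, 0.029, 0.045, -0.02, -5.5, 0, -6.5], [-1, 0.044, 0.067, -0.03, -8.2, 0, -9.8], [-1, 0.059, 0.09, -0.039, -11, 0, -13.1], [-1, 0.073, 0.112, -0.049, -13.7, 0, -16.3], [-1, 0.088, 0.135, -0.059, -16.4, 0, -19.6], [-1, 0.103, 0.1574, -0.069, -19.2, 0, -22.8], [-1, 0.103, 0.1574, -0.069, -19.2, 0, -22.8]],
])

```text
t: 28.65
tcp_pos: [0.559, 0.2006, 0.1365]
orientation: [0.342, 0.042, 0.939, -0.015]
contact_force: [0.4, 0.5, -3.3]
width: 0.0568
grip_force: 65.4
```

```bash
python3 -c "
from h import *
plan([.5589,.2012,.125],175,40,-1);print(read_state()['tcp_pos'])"
```

```text
t 28.65 shift [0.0075, 0.0006, 0.0087] turn [-0.02, 0.01, -0.12] | 0.012 0.1 q [-0.93, 0.56, 0.3, 2.27, 2.08, 0.37, -1.25] F [0.4, 0.5, -3.3] w 0.0568 g 65.4
[0.55901935 0.2006093  0.13651373]
```

Emit:
servo_tool([
  [[-1, 0.003, 0.0006, 0.003, 0, 0, 0], [-1, 0.0055, 0.0006, 0.006, 0, 0, 0], [-1, 0.0075, 0.0006, 0.0087, 0, 0, 0], [-1, 0.0075, 0.0006, 0.0087, 0, 0, 0], [-1, 0.0075, 0.0006, 0.0087, 0, 0, 0], [-1, 0.0075, 0.0006, 0.0087, 0, 0, 0]],
])

```text
t: 29.4
tcp_pos: [0.5594, 0.2003, 0.1259]
orientation: [0.342, 0.043, 0.938, -0.015]
contact_force: [1.1, -0.1, -2.7]
width: 0.0566
grip_force: 65.4
```

```bash
python3 -c "
from h import *
plan([.5589,.2012,.1225],175,40,-1);print(read_state()['tcp_pos'])"
```

```text
t 29.4 shift [0.0026, 0.0009, 0.0022] turn [-0.07, 0.08, -0.22] | 0.004 0.2 q [-0.9, 0.58, 0.26, 2.28, 2.11, 0.4, -1.3] F [1.1, -0.1, -2.7] w 0.0566 g 65.4
[0.55939181 0.20029278 0.12588208]
```

Emit:
servo_tool([
  [[-1, 0.0013, 0.0008, 0.0011, 0, 0, 0], [-1, 0.0025, 0.0008, 0.0022, 0, 0, 0], [-1, 0.0025, 0.0008, 0.0022, 0, 0, 0], [-1, 0.0025, 0.0008, 0.0022, 0, 0, 0]],
])

```text
t: 29.9
tcp_pos: [0.5589, 0.2011, 0.1224]
orientation: [0.342, 0.043, 0.939, -0.015]
contact_force: [-0.1, -0.4, -2.2]
width: 0.0567
grip_force: 65.4
```

Emit:
servo_tool([
  [[-1, 0.0006, 0, 0.0007, 0, 0, 0], [-1, 0.0006, 0, 0.0007, 0, 0, 0]],
])

```text
t: 30.15
tcp_pos: [0.5589, 0.2011, 0.1215]
orientation: [0.342, 0.043, 0.939, -0.015]
contact_force: [-0.3, -0.2, -2.7]
width: 0.0566
grip_force: 65.4
```

Emit:
servo_tool([
  [[-1, 0.0004, 0, 0.0005, 0, 0, 0], [-1, 0.0004, 0, 0.0005, 0, 0, 0]],
])

```text
t: 30.4
tcp_pos: [0.5591, 0.2011, 0.1212]
orientation: [0.343, 0.043, 0.938, -0.015]
contact_force: [-3.9, -0.4, 4.6]
width: 0.0565
grip_force: 66.5
```

Contact at the predicted height. Releasing and backing out.

Emit:
servo_tool([
  [[0.7, 0, 0, 0, 0, 0, 0], [0.7, 0, 0, 0, 0, 0, 0], [0.7, 0, 0, 0, 0, 0, 0], [0.7, 0, 0, 0, 0, 0, 0], [0.7, 0, 0, -0.01, 0, 0, 0], [0.7, 0, 0, -0.03, 0, 0, 0], [0.7, 0, 0, -0.055, 0, 0, 0], [0.7, 0, 0, -0.075, 0, 0, 0]],
])

```text
t: 31.4
tcp_pos: [0.5099, 0.2055, 0.1791]
orientation: [0.342, 0.043, 0.939, -0.014]
contact_force: [-0.3, -0.6, 0.2]
width: 0.0722
grip_force: 0.0
```

```bash
python3 - <<'E'
from h import *
s=read_state();print(s['tcp_pos'],s['q'])
im=viewer.capture('wrist');c=viewer.get_calibration('wrist');sc=viewer.capture('scene');cs=viewer.get_calibration('scene')
def box(c,r,z):
    q=proj(c,[[.5567+r*np.cos(t),.2014+r*np.sin(t),z] for t in np.arange(0,6.3,.1)]);return q.min(0).round(),q.max(0).round()
for n,k,o in(("wrist",c,None),("scene",cs,None)): print(n,"cap",box(k,.03,.121),"rub",box(k,.032,.107))
u,v=np.int32(proj(cs,[.5567,.2014,.1])[0])
W=np.hstack([im[150:350,180:390],cv2.resize(sc[v-45:v+45,u-60:u+60],(480,360))[:200*2,:][80:280]]);cv2.imwrite('pics/fin.png',np.vstack([W]));print(u,v)
E
```

```text
[0.50987195 0.20554487 0.17910651] [-1.14126762  0.44038215  0.44470405  2.3491307   1.83019039  0.34070966
 -1.06384901]
wrist cap (array([240., 201.]), array([323., 243.])) rub (array([238., 181.]), array([325., 230.]))
scene cap (array([371., 237.]), array([396., 254.])) rub (array([369., 241.]), array([396., 259.]))
382 251
```

View pics/fin.png

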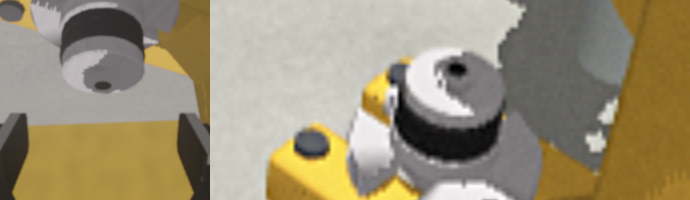

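The final view shows cap, rubber and base stacked level with the boss up. The cap spans u 241–325 with its edge at v 244, against the predicted 240–323 and 243. The hand is clear, so I'm handing in.

```bash
python3 -c "
from workcell import order;print(order.sign_off())"
```

```text
the job is handed in; nothing more can be done
None
```

The foot is stacked under the ram (base disc, rubber disc, cap with its boss up), with the rubber and cap edges within 2 pixels of prediction; I handed the job in at about 31 s of the 72 s, and sign-off gave no verdict.

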